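Fit the slicing board back into its crumb box

ROBOT

A 6-joint arm with a two-finger parallel gripper is mounted at the origin on the work surface. World frame = base frame: x ahead of the robot, y to its left, z up, the work surface at z = 0. Lengths are in m, angles in rad, forces in N, time in s.
With the tool pointing down it reaches from about 0.425 to 0.95 m from the base axis. Payload 14.7 kg.
Tool frame: the origin (TCP) lies at the very end of the fingers, on their centre line; the grasp point (between the pads) lies 19 mm behind it; y points along the fingers, z is the direction in which the jaws open and shut, and the axes are right-handed (so a half turn about y gives the same grasp; the last joint's range is limited). The gripper opens to 85 mm and grips with 20 to 120 N. Pads are 22 mm wide; open, the fingers measure 114 mm over their backs; the gripper's body (76 mm by 85 mm) begins 54 mm behind the grasp point. The pads swing forward as they close: fully open they stand 13 mm farther back than shut.
Start: joints at [1.14, 0.48, 1.596, -0, 1.065, -0.047], TCP at [0.243, 0.603, 0.231] pointing down, gripper open.
Joint ranges: [-2.75, 2.75], [-0.82, 2.05], [0.23, 2.67], [-1.56, 4.7], [0.09, 2.69], [-2.92, 2.92]. Speed limits (rad/s): [1.89, 1.89, 2.39, 3.01, 3.01, 3.01].

INTERFACE

Orientations are given as a 3x3 rotation matrix whose columns are the frame's x, y, z axes.
In Python, from workcell import bot gives the robot as it stands.
- The arm moves only by the tool servo_tool, never from a script. Its argument "plan" is a list of rows, each a list of 5 numbers: the shift along the tool's x, y, z in m, then the turn about the tool's y in rad, then the closure, from -1 (fully open) to 1 (shut), so that 0 is half open. In form: [[x, y, z, yaw, claw], ...]. A call has 1 to 5 rows; each row shifts and turns the commanded pose from where the row before left it, along the tool's axes as they then stand; what a row does not reach is not made up. A row lasts 1/12 s, in which the tool goes at most 41.7 mm and 7.16 degrees, less where a joint would pass 70% of its speed; a pose out of reach is approached as far as the arm can. A call with a gripper value outside its range is refused whole. The fingers move at their own pace and stop on an object; "squeeze" is the grip in N (left out, the last holds). Time passes only in rows, so rows that do not move let the fingers close. It gives the time, the measured TCP pose, the force and the opening at its end, in the units of the state.
- bot.get_state(): the state, without advancing time (a new reading comes with each control period).
- bot.snapshot(name): name is "scene" or "top"; returns the picture (480x640x3 uint8, red, green, blue); there is no depth.
- bot.camera_params(name): a dict with "intrinsics" (3x3 intrinsics, pixels), "R" (3x3) and "t" (3): a world point X has camera coordinates R X + t. Camera axes: x right, y down, z forward; pixel columns grow to the right and rows downward; lengths in m; the calibration is good to about 2 mm. A picture is of the moment at which its call begins. camera_params takes no time and is no camera call.
- bot.job_done(): hands the job in, once; it reports no verdict.
The state is a dict: "time": time; "joints": joint angles; "qvel": joint speeds; "tau": joint torques, N m; "ee_pos": TCP position; "tcp_rot": TCP orientation; "ft_force": force on the tool from outside, world axes, zero at the start; "torque": the same for the moment, N m; "finger_gap": finger opening in m.
Only numpy, scipy, OpenCV 4.12 (cv2) and the standard library are available. Lean on these libraries where they do the work, as an engineer would, in place of code of your own. Each camera call takes 0.05 s, during which the arm holds its last target.

TASK

Draw the slicing board out from under the riser and put it down flat on the counter with its middle bar out in the open, letting go of it. Then take it up again, tilt it through the opening of the crumb box with its plain end going in under the wide rail, lay it flat on the ledges and slide it fully home against the narrow-rail end, so that both its ends are tucked under the rails. Let go, and leave the other goods on the counter and the riser where they are.

Things in the scene. Friction and masses are not known exactly. Their poses are not given: they have to be found in the camera images.
- board: Slicing board: loose pale wooden plate, 200 mm (its x) by 112 mm (y), 8 mm thick, 0.15 to 0.3 kg, with two upright bars on top, each 74 mm long across it (along y). Origin: centre of its underside; +x points to the plain end, -x to the end with the end bar. At the start it lies flat on the counter, 120 mm of it under the riser, its end-bar end sticking out towards the robot.
- mid_bar (a point): Centre of the board's middle bar: 16 mm wide (x), 74 mm long (y), standing 34 mm above the plate, in the middle of the board. The point is 25 mm above the board's underside, 17 mm above the plate's top face. Axes as the board's. At the start it is about 20 mm behind the riser's front edge, under the shelf.
- end_bar (a point): Centre of the board's end bar: 10 mm wide (x), 74 mm long (y), standing 30 mm above the plate. The point is 23 mm above the board's underside, 82 mm to -x of the middle bar, 18 mm in from the board's end. Axes as the board's. At the start it is in the open, about 62 mm in front of the riser's front edge.
- crumb_box: Open wooden box fixed to the counter, outside 246 (x) x 138 (y) x 64 mm high, walls 10 mm, inside 226 x 118 mm (3 mm play at each side of the board). Origin: centre of its underside, on the counter. Its x points away from the robot, turned up to 0.35 rad. The opening between its two rails is 179 mm long, shorter than the board. Stands left or right, the riser on the other side.
- box_mid (a point): Middle of the crumb box at ledge height, 30 mm above the counter; axes as the box's. A ledge 12 mm wide runs inside along each long wall, its top 30 mm above the counter. Home, the board lies flat on both ledges, its plain end to +x, against or nearly touching the -x end wall, its middle bar 13 mm to -x of this point.
- wide_rail (a point): Middle of the inner edge of the wide rail's underside, at the box's +x end. The rail overhangs the inside by 36 mm from the end wall; 8 mm thick, underside 56 mm and top 64 mm above the counter, so 26 mm are free between ledge and rail. The board's plain end fits under it; the end bar is too tall to. Axes as the box's.
- narrow_rail (a point): Middle of the inner edge of the narrow rail's underside, at the box's -x end. The rail overhangs the inside by 11 mm from the end wall, at the same heights and thickness as the wide rail. With the plain end pushed fully under the wide rail, the board's other end clears this rail by up to 15 mm as it comes down flat. Axes as the box's.
- riser: Low plank shelf fixed to the counter: 200 mm deep (x), 260 mm wide (y), 12 mm thick, top 70 mm and underside 58 mm above the counter, on two side legs with inner faces 205 mm apart; open at front and back. Origin: on the counter under the middle of its front edge; x runs back from that edge, away from the robot. Stands left or right.
- loaf: A bystander to leave alone: the brown loaf (150 x 80 x 65 mm) lying on the riser; origin at the centre of its underside.
- jam: A bystander to leave alone: the small amber jar (56 mm wide, 70 mm tall) on the riser; origin at the centre of its underside.
- honey: A bystander to leave alone: the amber jar (64 mm wide, 90 mm tall) on the counter between the crumb box and the riser; origin at the centre of its underside.
- oil: A bystander to leave alone: the green bottle (60 mm wide, 160 mm tall) behind the amber jar, in the middle of the counter; origin at the centre of its underside.
- bowl: A bystander to leave alone: the white bowl (120 mm wide, 55 mm tall) at the front right; origin at the centre of its underside.
- roll: A bystander to leave alone: the bread roll (100 x 75 x 50 mm) on the left; origin at the centre of its underside.
- biscuits: A bystander to leave alone: the corked biscuit jar (90 mm wide, 130 mm tall) on the right; origin at the centre of its underside.
There are look-alikes about, which are no part of the job. Leave any black look-alike of the board alone.

How it is judged:
On the way:
1. the board lies flat on the counter, drawn out so that its middle bar is in the open (moved more than 55 mm), and the fingers do not touch it (distance of mid_bar from where it was at the start of the episode above 0.055 m and x of mid_bar in the frame of riser below -0.03 m and height (world z) of mid_bar below 0.03 m and angle between mid_bar's own z axis and vertical below 0.05 rad and contact force between the fingers and board below 0.1 N), for 0.2 s.
At the end, for the whole second after the job is handed in: The board lies flat (within 0.03 rad) on both ledges (height within 3 mm), end bar towards the narrow rail, slid to within 6 mm of the narrow-rail end wall so that both ends are under the rails by at least 5 mm, released and at rest (x of mid_bar in the frame of box_mid between -0.016 and -0.007 m and y of mid_bar in the frame of box_mid between -0.006 and 0.006 m and z of mid_bar in the frame of box_mid between 0.022 and 0.028 m and angle between mid_bar's own z axis and vertical below 0.03 rad and x of end_bar in the frame of box_mid below -0.07 m and contact force between the fingers and board below 0.1 N and linear speed of board below 0.02 m/s); the robot touches nothing.
It fails at once if one of the other goods shifted by more than 30 mm (distance of any of loaf, jam, honey, oil, bowl, roll, biscuits from where it was at the start of the episode above 0.03 m).
It also fails if it takes over 61 s, if anything falls off the work surface, if the arm or the gripper's body presses on something with over 40 N, if the wrist force passes 120 N, or if a joint passes its speed limit or range.

## Working session

There is one attempt and no reset: what is moved stays moved. The work goes in short steps, Python scripts to look and compute and a tool call to move; the robot and the scene stay as the last step left them, time stands still between calls to the robot, and variables do not carry over. Pictures are saved under pics/ and viewed, and the job is handed in when it is done.

Besides the shell and the picture viewer there is one more tool, called after "Emit:" by a JSON object that holds its "api" and its "payload", one argument or row to a line. servo_tool: Moves the arm, as the interface text tells. Its arguments: {"type":"object","properties":{"plan":{"type":"array","items":{"type":"array","items":{"type":"number"}}},"squeeze":{"type":"number"}},"required":["plan"]}

```bash
ls; mkdir -p pics; python3 - <<'E'
from workcell import bot
import cv2
for n in("scene","top"):
    cv2.imwrite(f"pics/{n}0.png",bot.snapshot(n)[:,:,::-1])
    print(n,bot.camera_params(n))
print(bot.get_state())
E
```

```text
pics
scene {'intrinsics': array([[480.56869124,   0.        , 318.99439173],
       [  0.        , 480.56869124, 232.56923479],
       [  0.        ,   0.        ,   1.        ]]), 'R': array([[ 0.47846296,  0.87807535,  0.00754206],
       [ 0.7410342 , -0.39915148, -0.53995038],
       [-0.47110669,  0.26393518, -0.84166306]]), 't': array([-0.23023601, -0.31890611,  1.52845029])}
top {'intrinsics': array([[603.55472059,   0.        , 311.85292111],
       [  0.        , 603.55472059, 244.26093556],
       [  0.        ,   0.        ,   1.        ]]), 'R': array([[-1.92227773e-02, -9.99810038e-01, -3.22075622e-03],
       [-9.91602473e-01,  1.94768216e-02, -1.27848304e-01],
       [ 1.27886748e-01,  7.36110357e-04, -9.91788505e-01]]), 't': array([-0.00898764,  0.49692122,  1.87517948])}
{'time': 0.1, 'joints': array([ 1.14042134e+00,  4.80735784e-01,  1.59677301e+00,  1.36580782e-05,
        1.06513324e+00, -4.65942208e-02]), 'qvel': array([ 1.22841517e-03, -2.18403020e-03, -1.40145314e-03,  5.11130705e-04,
        9.53299319e-04, -8.67738281e-05]), 'tau': array([ 8.81418400e-04, -9.52263451e+01, -4.31040108e+01, -2.62393651e-04,
        5.34089457e-03,  2.61703303e-05]), 'ee_pos': array([0.24320319, 0.6024036 , 0.23077233]), 'tcp_rot': array([[ 9.27253146e-01, -4.48670008e-04,  3.74434775e-01],
       [-3.74435039e-01, -9.48695265e-04,  9.27252663e-01],
       [-6.08059609e-05, -9.99999449e-01, -1.04767844e-03]]), 'ft_force': array([ 0.87574158,  0.62296779, -0.22756114]), 'torque': array([-0.04287051,  0.01139224,  0.03335809]), 'finger_gap': 0.08557356852316196}
```

View pics/scene0.png

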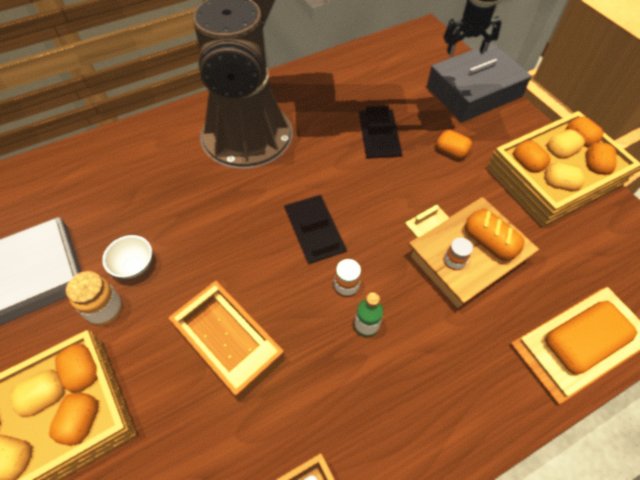

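View pics/top0.png

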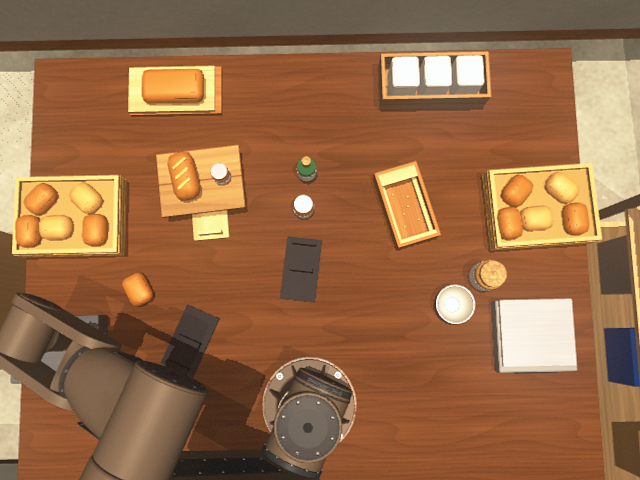

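```bash
python3 - <<'E'
import cv2
t=cv2.imread("pics/top0.png")
def c(im,x,y,w,h,s,n): cv2.imwrite(n,cv2.resize(im[y:y+h,x:x+w],None,fx=s,fy=s,interpolation=cv2.INTER_CUBIC))
c(t,150,140,100,100,6,"pics/t_riser.png")
c(t,360,150,100,110,5,"pics/t_box.png")
s=cv2.imread("pics/scene0.png")
c(s,390,190,160,120,5,"pics/s_riser.png")
c(s,160,270,130,130,4.6,"pics/s_box.png")
E
```

```text
(no output)
```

View pics/t_riser.png

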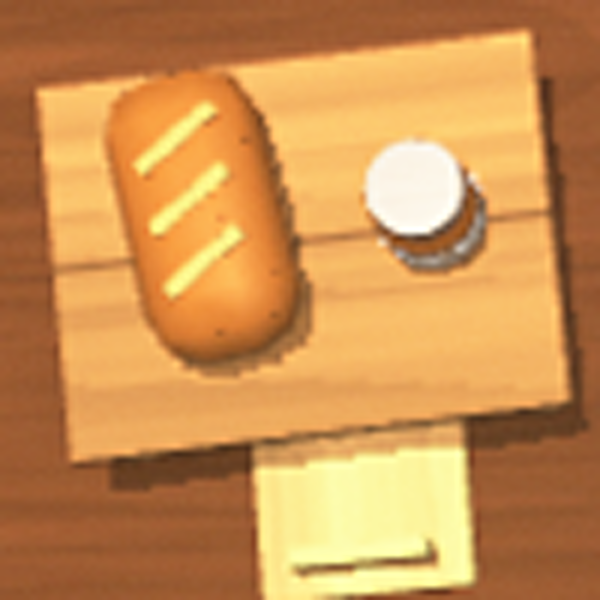

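View pics/t_box.png

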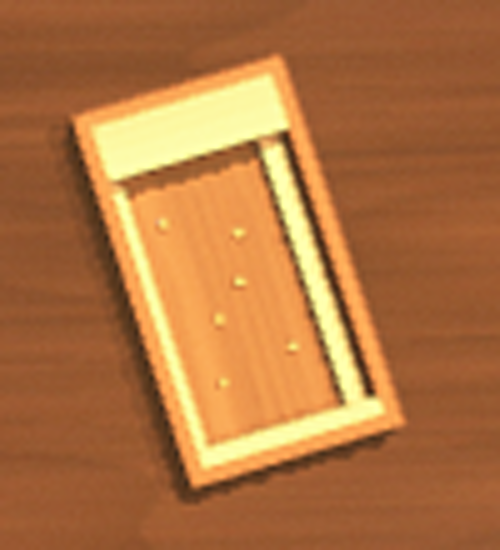

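View pics/s_riser.png

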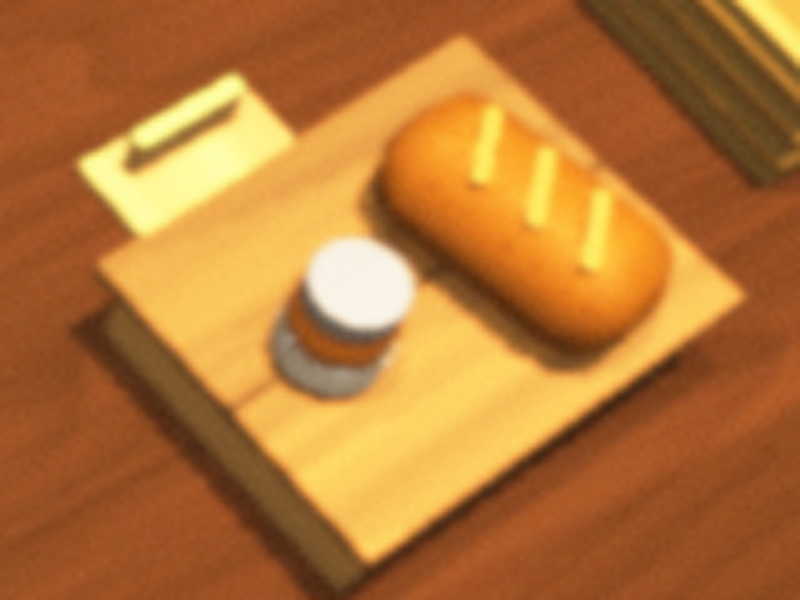

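View pics/s_box.png

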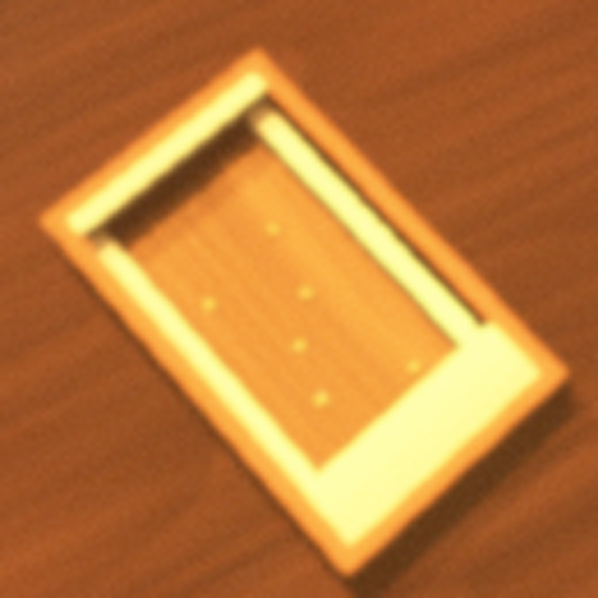

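```bash
python3 - <<'E'
import cv2
t=cv2.imread("pics/top0.png")
def c(im,x,y,w,h,s,n): cv2.imwrite(n,cv2.resize(im[y:y+h,x:x+w],None,fx=s,fy=s,interpolation=cv2.INTER_CUBIC))
c(t,185,200,50,50,12,"pics/t_b.png")
s=cv2.imread("pics/scene0.png")
c(s,400,198,60,45,12,"pics/s_b.png")
E
```

```text
(no output)
```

View pics/t_b.png

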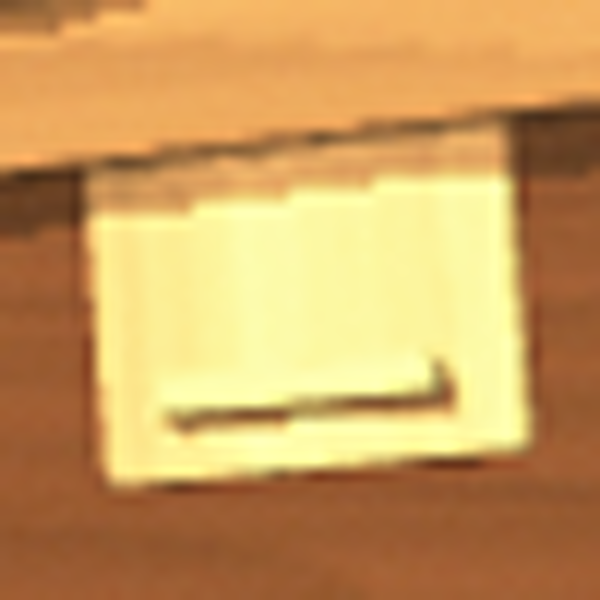

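View pics/s_b.png

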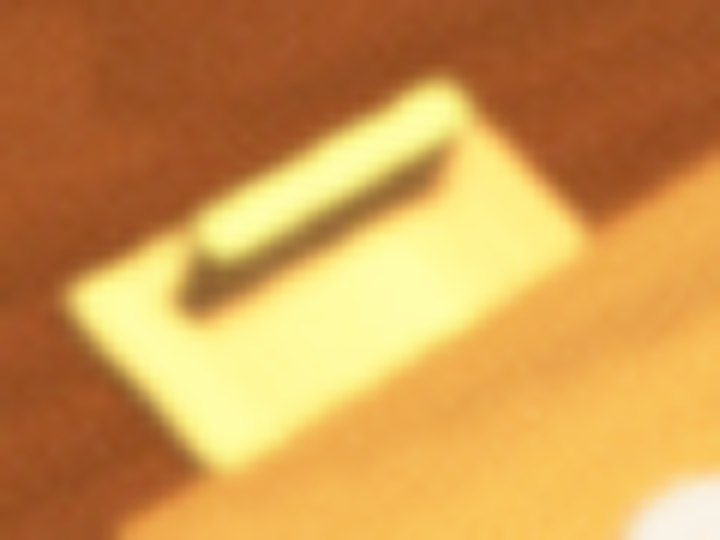

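```bash
cat > h.py <<'E'
import numpy as np, cv2
from workcell import bot
def cam(n):
    c=bot.camera_params(n); return np.array(c["intrinsics"]),np.array(c["R"]),np.array(c["t"])
def ray(n,u,v,z):
    K,R,t=cam(n); o=-R.T@t; d=R.T@np.linalg.inv(K)@np.array([u,v,1.]); return o+d*(z-o[2])/d[2]
def proj(n,X):
    K,R,t=cam(n); p=K@(R@np.array(X)+t); return p[:2]/p[2]
def crop2(n,pts,off,s,z):
    return np.array([ray(n,off[0]+(p[0]+.5)/s-.5,off[1]+(p[1]+.5)/s-.5,z) for p in pts])
def crop(n,im,x,y,w,h,s,f): cv2.imwrite(f,cv2.resize(im[y:y+h,x:x+w][:,:,::-1],None,fx=s,fy=s,interpolation=cv2.INTER_CUBIC))
def fitrect(P,L):  # P model-local corners LxN, world
    a=np.array(L,float);b=P[:,:2];ac=a-a.mean(0);bc=b-b.mean(0)
    th=np.arctan2((ac[:,0]*bc[:,1]-ac[:,1]*bc[:,0]).sum(),(ac*bc).sum())
    Rm=np.array([[np.cos(th),-np.sin(th)],[np.sin(th),np.cos(th)]])
    o=b.mean(0)-Rm@a.mean(0); return o,th,np.linalg.norm(b-(a@Rm.T+o),axis=1)*1e3
E
python3 - <<'E'
from h import *
np.set_printoptions(precision=4,suppress=True)
B=[(.123,.069),(.123,-.069),(-.123,-.069),(-.123,.069)]
b1=crop2("top",[(72,118),(283,55),(405,425),(192,490)],(360,150),5,.064)
b2=crop2("scene",[(570,373),(348,575),(40,217),(258,48)],(160,270),4.6,.064)
for b in(b1,b2): print("box",*fitrect(b,B))
R=[(.2,.13),(.2,-.13),(0,-.13),(0,.13)]
r1=crop2("top",[(37,90),(530,30),(573,402),(72,465)],(150,140),6,.07)
r2=crop2("scene",[(745,295),(372,563),(97,265),(463,36)],(390,190),5,.07)
for b in(r1,r2): print("riser",*fitrect(b,R))
p=crop2("top",[(108,487),(530,445)],(185,200),12,.008)
print("board top",p,np.linalg.norm(p[0]-p[1]),*fitrect(p,[(-.1,.056),(-.1,-.056)]))
q=crop2("scene",[(65,298)],(400,198),12,.008); print(q)
print("bar sc",crop2("scene",[(192,218),(215,258),(440,75),(470,105)],(400,198),12,.038))
E
```

```text
box [ 0.6147 -0.3194] 0.2734515153449148 [0.8731 1.2087 0.5265 0.997 ]
box [ 0.6164 -0.3197] 0.273816909934685 [0.6533 0.4649 0.7699 0.2943]
riser [0.6011 0.3178] 0.10608482399800975 [1.068  0.8056 1.1148 1.3353]
riser [0.6036 0.3169] 0.10570644711815398 [0.6247 0.4972 0.4187 0.4423]
board top [[0.5205 0.3602 0.008 ]
 [0.5296 0.2474 0.008 ]] 0.11310590631472094 [0.6248 0.3119] 0.08063214816723624 [0.553 0.553]
[[0.5302 0.2456 0.008 ]]
bar sc [[0.5402 0.2679 0.038 ]
 [0.5518 0.2661 0.038 ]
 [0.5342 0.3416 0.038 ]
 [0.5444 0.3427 0.038 ]]
```

Emit:
{"api": "servo_tool", "payload": {
  "plan": [
    [0, 0, 0, -0.117, -1],
    [0, 0, 0, -0.117, -1],
    [0, 0, 0, -0.117, -1],
    [0, 0, 0, -0.117, -1],
    [0, 0, 0, 0, -1]
  ]
}}

```text
time: 0.52
ee_pos: [0.2433, 0.6025, 0.231]
tcp_rot: [[0.996, -0.0, -0.09], [0.09, -0.001, 0.996], [-0.0, -1.0, -0.001]]
ft_force: [-0.2, 0.3, 0.5]
finger_gap: 0.0851
```

```bash
cat >> h.py <<'E'
def go(target,yaw):
    s=bot.get_state(); R=np.array(s["tcp_rot"]); p=np.array(s["ee_pos"])
    d=R.T@(np.array(target)-p); cy=np.arctan2(R[1,0],R[0,0])
    print("t",round(s["time"],2),"p",p.round(4),"yaw",round(cy,4),"| tool d",d.round(4),"turn",round(-(yaw-cy),4),"rows",round(np.linalg.norm(d)/.0417,1),"F",np.round(s["ft_force"],1),"gap",round(s["finger_gap"],4))
def inbox(p,o=(0.6155,-0.3195),th=0.2736):
    c,s=np.cos(th),np.sin(th); d=np.array(p[:2])-o; return np.array([c*d[0]+s*d[1],-s*d[0]+c*d[1]])
def outbox(x,y,o=(0.6155,-0.3195),th=0.2736):
    c,s=np.cos(th),np.sin(th); return np.array([o[0]+c*x-s*y,o[1]+s*x+c*y])
E
python3 - <<'E'
from h import *
go((.5428,.305,.10),.084)
for u,v in [(188,308),(218,318),(190,375),(137,290)]: print(ray("top",u,v,0.01).round(3))
E
```

```text
t 0.52 p [0.2433 0.6025 0.231 ] yaw 0.0905 | tool d [ 0.2714  0.1311 -0.3233] turn 0.0065 rows 10.6 F [-0.2  0.3  0.5] gap 0.0851
[0.304 0.376 0.01 ]
[0.271 0.281 0.01 ]
[0.097 0.368 0.01 ]
[0.364 0.538 0.01 ]
```

Emit:
{"api": "servo_tool", "payload": {
  "plan": [
    [0.022, 0.005, -0.03, 0, -1],
    [0.025, 0.005, -0.03, 0, -1],
    [0.025, 0.005, -0.03, 0, -1],
    [0.025, 0.005, -0.03, 0, -1],
    [0.025, 0.005, -0.03, 0, -1]
  ]
}}

```text
time: 0.93
ee_pos: [0.3783, 0.4621, 0.206]
tcp_rot: [[0.997, -0.0, -0.08], [0.08, -0.0, 0.997], [-0.0, -1.0, -0.0]]
ft_force: [0.5, 0.9, -0.5]
finger_gap: 0.0854
```

Emit:
{"api": "servo_tool", "payload": {
  "plan": [
    [0.025, 0.01, -0.03, 0, -1],
    [0.025, 0.01, -0.03, 0, -1],
    [0.025, 0.015, -0.03, 0, -1],
    [0.025, 0.015, -0.03, 0, -1],
    [0.025, 0.015, -0.03, 0, -1]
  ]
}}

```text
time: 1.35
ee_pos: [0.5155, 0.3233, 0.1409]
tcp_rot: [[0.997, 0.0, -0.079], [0.079, 0.0, 0.997], [0.0, -1.0, 0.0]]
ft_force: [0.6, 0.6, -0.2]
finger_gap: 0.0855
```

```bash
python3 - <<'E'
from h import *
go((.5428,.305,.06),.084)
E
```

```text
t 1.35 p [0.5155 0.3233 0.1409] yaw 0.0795 | tool d [ 0.0258  0.0809 -0.0204] turn -0.0045 rows 2.1 F [ 0.6  0.6 -0.2] gap 0.0855
```

Emit:
{"api": "servo_tool", "payload": {
  "plan": [
    [0.012, 0.03, -0.01, 0, -1],
    [0.012, 0.03, -0.01, 0, -1],
    [0, 0.02, 0, 0, -1],
    [0, 0, 0, 0, -1],
    [0, 0, 0, 0, -1]
  ]
}}

```text
time: 1.77
ee_pos: [0.5392, 0.3065, 0.0607]
tcp_rot: [[0.997, -0.002, -0.081], [0.081, -0.001, 0.997], [-0.002, -1.0, -0.001]]
ft_force: [-0.2, -0.3, 0.9]
finger_gap: 0.0855
```

```bash
python3 - <<'E'
from h import *
go((.5428,.305,.02),.084)
t=bot.snapshot("scene"); u,v=proj("scene",(.5428,.305,.05)).astype(int)
crop("s",t,u-50,v-50,100,85,7,"pics/s1.png")
t=bot.snapshot("top"); u,v=proj("top",(.5428,.305,.05)).astype(int)
crop("s",t,u-40,v-40,80,80,7,"pics/t1.png")
E
```

```text
t 1.77 p [0.5392 0.3065 0.0607] yaw 0.081 | tool d [ 0.0035  0.0407 -0.0018] turn -0.003 rows 1.0 F [-0.2 -0.3  0.9] gap 0.0855
```

View pics/s1.png

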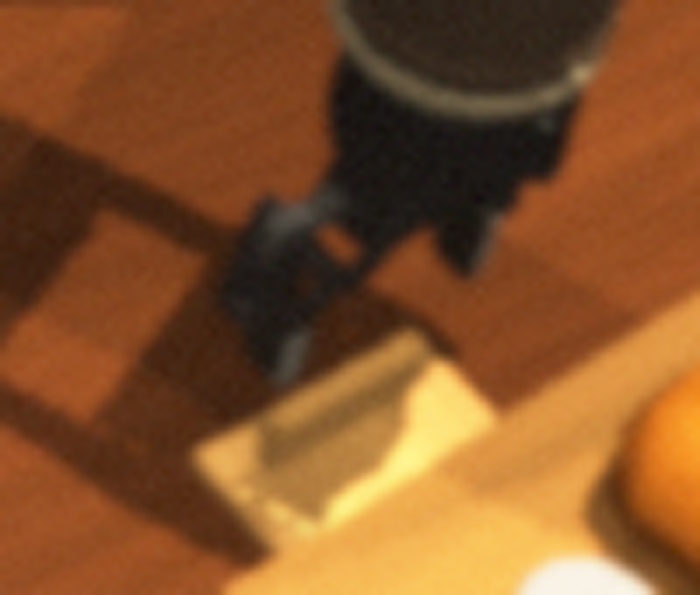

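View pics/t1.png

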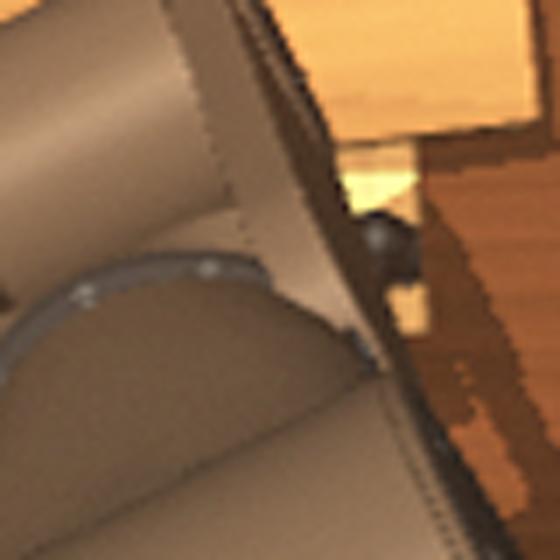

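```bash
python3 - <<'E'
from h import *
u,v=proj("scene",(.5428,.305,.05)).astype(int)
for z in (.06,.068,.073,.078):
    p=crop2("scene",[(288,380),(473,272)],(u-50,v-50),7,z); print(z,p.round(4).tolist(),np.linalg.norm(p[0]-p[1]),p.mean(0))
E
```

```text
0.06 [[0.5446, 0.2705, 0.06], [0.5363, 0.3645, 0.06]] 0.09441674847439042 [0.54043404 0.31749131 0.06      ]
0.068 [[0.5485, 0.2659, 0.068], [0.5403, 0.3593, 0.068]] 0.09370145864687221 [0.54441978 0.31259706 0.068     ]
0.073 [[0.551, 0.2631, 0.073], [0.5428, 0.356, 0.073]] 0.09325440250467315 [0.54691086 0.30953815 0.073     ]
0.078 [[0.5535, 0.2603, 0.078], [0.5453, 0.3527, 0.078]] 0.09280734636247422 [0.54940195 0.30647925 0.078     ]
```

Emit:
{"api": "servo_tool", "payload": {
  "plan": [
    [0.0035, 0.015, -0.0018, 0, -1],
    [0, 0.015, 0, 0, -1],
    [0, 0.015, 0, 0, -1],
    [0, 0.01, 0, 0, -1],
    [0, 0, 0, 0, -1]
  ]
}}

```text
time: 2.28
ee_pos: [0.5428, 0.3054, 0.0052]
tcp_rot: [[0.996, -0.001, -0.084], [0.084, -0.001, 0.996], [-0.001, -1.0, -0.001]]
ft_force: [-1.4, -0.9, -1.6]
finger_gap: 0.0854
```

```bash
python3 - <<'E'
from h import *
go((.5428,.305,.002),.084)
t=bot.snapshot("scene"); u,v=proj("scene",(.5428,.305,.05)).astype(int)
crop("s",t,u-50,v-50,100,85,7,"pics/s2.png")
E
```

```text
t 2.28 p [0.5428 0.3054 0.0052] yaw 0.0842 | tool d [-0.      0.0032 -0.0004] turn 0.0002 rows 0.1 F [-1.4 -0.9 -1.6] gap 0.0854
```

View pics/s2.png

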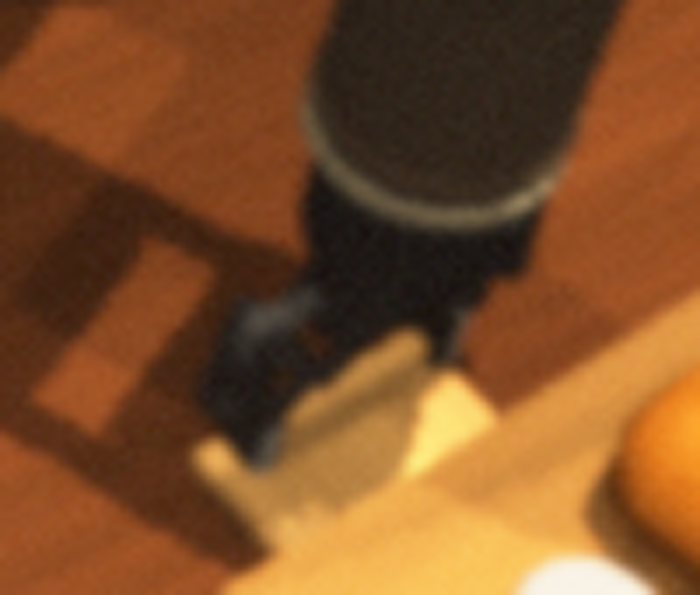

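Emit:
{"api": "servo_tool", "payload": {
  "plan": [
    [0, 0.002, 0, 0, -0.5],
    [0, 0, 0, 0, 0.2],
    [0, 0, 0, 0, 0.2],
    [0, 0, 0, 0, 0.2],
    [0, 0, 0, 0, 0.2]
  ],
  "squeeze": 60
}}

```text
time: 2.75
ee_pos: [0.5442, 0.3059, 0.0055]
tcp_rot: [[0.996, 0.001, -0.084], [0.084, 0.001, 0.996], [0.001, -1.0, 0.001]]
ft_force: [-2.0, 1.2, 7.8]
finger_gap: 0.0726
```

Emit:
{"api": "servo_tool", "payload": {
  "plan": [
    [0, 0, 0, 0, 0.2],
    [0, 0, 0, 0, 0.2],
    [0, 0, 0, 0, 0.2]
  ]
}}

```text
time: 3.0
ee_pos: [0.5442, 0.3059, 0.0055]
tcp_rot: [[0.996, 0.001, -0.084], [0.084, 0.001, 0.996], [0.001, -1.0, 0.001]]
ft_force: [-2.2, 0.9, 6.3]
finger_gap: 0.0724
```

Emit:
{"api": "servo_tool", "payload": {
  "plan": [
    [-0.008, 0, 0, 0, 0.2],
    [-0.014, 0, 0, 0, 0.2],
    [-0.015, 0, -0.001, 0, 0.2],
    [-0.015, 0, 0, 0, 0.2],
    [-0.015, 0, -0.001, 0, 0.2]
  ]
}}

```text
time: 3.42
ee_pos: [0.4776, 0.2985, 0.0055]
tcp_rot: [[0.996, 0.003, -0.084], [0.084, 0.002, 0.996], [0.003, -1.0, 0.001]]
ft_force: [4.0, 1.3, 6.2]
finger_gap: 0.0726
```

Emit:
{"api": "servo_tool", "payload": {
  "plan": [
    [-0.015, 0, 0, 0, 0.2],
    [-0.015, 0, -0.001, 0, 0.2],
    [-0.015, 0, 0, 0, 0.2],
    [-0.015, 0, 0, 0, 0.2],
    [-0.008, 0, 0, 0, 0.2]
  ]
}}

```text
time: 3.83
ee_pos: [0.4091, 0.2916, 0.0055]
tcp_rot: [[0.996, 0.002, -0.085], [0.085, 0.001, 0.996], [0.003, -1.0, 0.001]]
ft_force: [3.9, 1.3, 7.1]
finger_gap: 0.0723
```

Emit:
{"api": "servo_tool", "payload": {
  "plan": [
    [0, 0, 0, 0, 0.2],
    [0, 0, 0, 0, -1],
    [0, 0, 0, 0, -1],
    [0, 0, 0, 0, -1],
    [0, 0, 0, 0, -1]
  ]
}}

```text
time: 4.25
ee_pos: [0.4094, 0.2911, 0.0045]
tcp_rot: [[0.996, 0.0, -0.084], [0.084, 0.0, 0.996], [0.0, -1.0, 0.0]]
ft_force: [-0.4, 1.1, -0.1]
finger_gap: 0.0855
```

```bash
python3 - <<'E'
from h import *
go((.5428,.305,.002),.084)
t=bot.snapshot("scene"); u,v=proj("scene",(.45,.295,.05)).astype(int)
crop("s",t,u-70,v-60,140,120,5,"pics/s3.png")
E
```

```text
t 4.25 p [0.4094 0.2911 0.0045] yaw 0.0841 | tool d [0.1341 0.0025 0.0026] turn 0.0001 rows 3.2 F [-0.4  1.1 -0.1] gap 0.0855
```

View pics/s3.png

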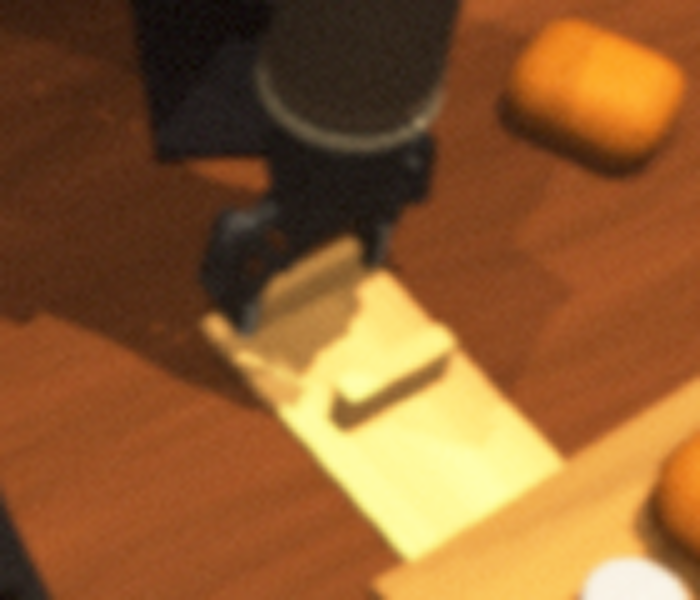

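Emit:
{"api": "servo_tool", "payload": {
  "plan": [
    [0, -0.03, 0, 0, -1],
    [0, -0.03, 0, 0, -1],
    [0, 0, 0, 0, -1],
    [0, 0, 0, 0, -1],
    [0, 0, 0, 0, -1]
  ]
}}

```text
time: 4.72
ee_pos: [0.4093, 0.291, 0.0643]
tcp_rot: [[0.996, 0.0, -0.084], [0.084, 0.0, 0.996], [0.0, -1.0, 0.0]]
ft_force: [-0.3, -0.4, -0.2]
finger_gap: 0.0852
```

```bash
python3 - <<'E'
from h import *
go((.4,.29,.002),.084)
t=bot.snapshot("scene"); u,v=proj("scene",(.45,.295,.05)).astype(int); print(u,v)
crop("s",t,u-50,v-40,80,70,9,"pics/s4.png")
t=bot.snapshot("top")
crop("s",t,170,180,130,110,6,"pics/t4.png")
E
```

```text
t 4.72 p [0.4093 0.291  0.0643] yaw 0.084 | tool d [-0.0094  0.0623 -0.0002] turn 0.0 rows 1.5 F [-0.3 -0.4 -0.2] gap 0.0852
405 186
```

View pics/s4.png

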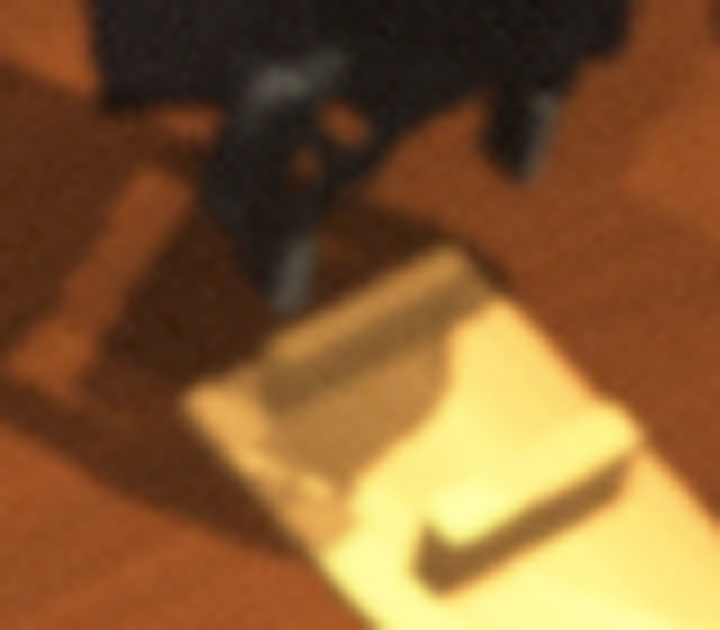

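View pics/t4.png

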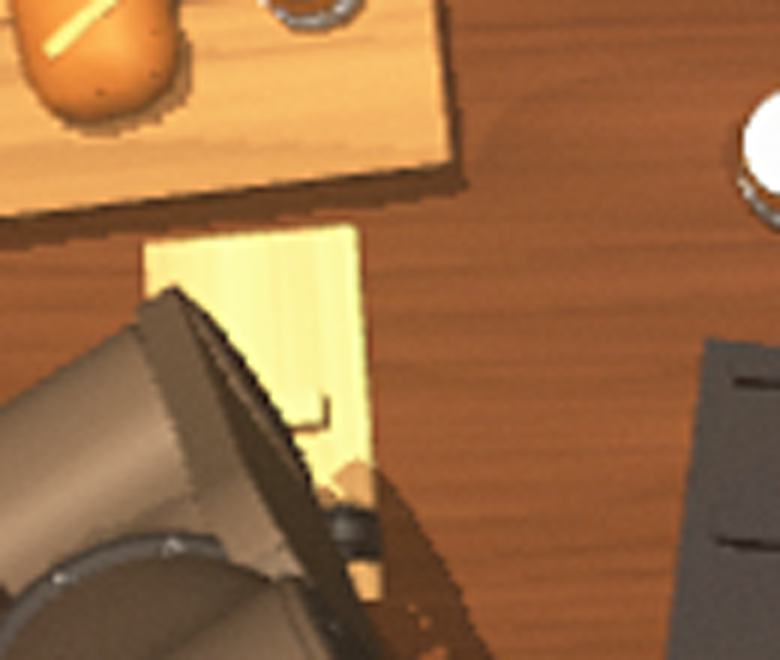

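```bash
python3 - <<'E'
from h import *
p=crop2("top",[(145,243),(357,226),(383,600)],(170,180),6,.008)
L=[(.1,.056),(.1,-.056),(-.1,-.056)]
print(p,*fitrect(p,L))
o,th,_=fitrect(p,L); c,s=np.cos(th),np.sin(th)
print("endbar",o-.082*np.array([c,s]))
print(crop2("scene",[(185,400)],(355,146),9,.008))
print("mid",crop2("scene",[(430,520),(460,548),(610,400),(642,437)],(355,146),9,.042))
print("end",crop2("scene",[(262,348),(450,245)],(355,146),9,.038))
# ends of world x: riser frame
R=np.array([.6023,.3174]);d=o-R;print("mid in riser",d@[np.cos(.106),np.sin(.106)])
E
```

```text
[[0.58563592 0.3598851  0.008     ]
 [0.59263381 0.24612783 0.008     ]
 [0.39149952 0.23269586 0.008     ]] [0.48874054 0.29594672] 0.06746365937275225 [1.60021697 0.76952048 1.39725185]
endbar [0.40692708 0.29041889]
[[0.39461909 0.23292802 0.008     ]]
mid [[0.490368   0.25731414 0.042     ]
 [0.50356289 0.2594705  0.042     ]
 [0.47836626 0.33317892 0.042     ]
 [0.49505129 0.33354332 0.042     ]]
end [[0.40676725 0.25033814 0.038     ]
 [0.39990649 0.32668111 0.038     ]]
mid in riser -0.11519186825271632
```

Emit:
{"api": "servo_tool", "payload": {
  "plan": [
    [-0.0015, 0.03, 0, 0, -1],
    [0, 0.03, 0, 0, -1],
    [0, 0, 0, 0, -1],
    [0, 0, 0, 0, 0.2],
    [0, 0, 0, 0, 0.2]
  ],
  "squeeze": 20
}}

```text
time: 5.23
ee_pos: [0.4076, 0.2908, 0.0048]
tcp_rot: [[0.996, -0.001, -0.084], [0.084, -0.001, 0.996], [-0.001, -1.0, -0.001]]
ft_force: [-0.1, 0.1, -1.2]
finger_gap: 0.0734
```

Emit:
{"api": "servo_tool", "payload": {
  "plan": [
    [0, 0, 0, 0, 0.2],
    [0, 0, 0, 0, 0.2],
    [0, 0, 0, 0, 0.2],
    [0, 0, 0, 0, 0.2],
    [0, 0, 0, 0, 0.2]
  ]
}}

```text
time: 5.65
ee_pos: [0.4081, 0.2911, 0.005]
tcp_rot: [[0.996, 0.001, -0.084], [0.084, 0.0, 0.996], [0.001, -1.0, 0.0]]
ft_force: [0.1, -0.0, -1.1]
finger_gap: 0.0736
```

Emit:
{"api": "servo_tool", "payload": {
  "plan": [
    [0, -0.01, 0, 0, 0.2],
    [0, -0.01, 0, 0, 0.2],
    [0.001, -0.01, 0, 0, 0.2],
    [0.002, -0.01, 0, 0, 0.2],
    [0, 0, 0, 0, 0.2]
  ]
}}

```text
time: 6.07
ee_pos: [0.4123, 0.2921, 0.047]
tcp_rot: [[0.996, 0.003, -0.084], [0.084, 0.002, 0.996], [0.003, -1.0, 0.002]]
ft_force: [0.5, 1.1, -1.6]
finger_gap: 0.0736
```

```bash
python3 - <<'E'
from h import *
go((.4,.29,.002),.084)
t=bot.snapshot("scene"); crop("s",t,340,120,140,120,5,"pics/s5.png")
E
```

```text
t 6.07 p [0.4123 0.2921 0.047 ] yaw 0.0842 | tool d [-0.0126  0.0449 -0.0011] turn 0.0002 rows 1.1 F [ 0.5  1.1 -1.6] gap 0.0736
```

View pics/s5.png

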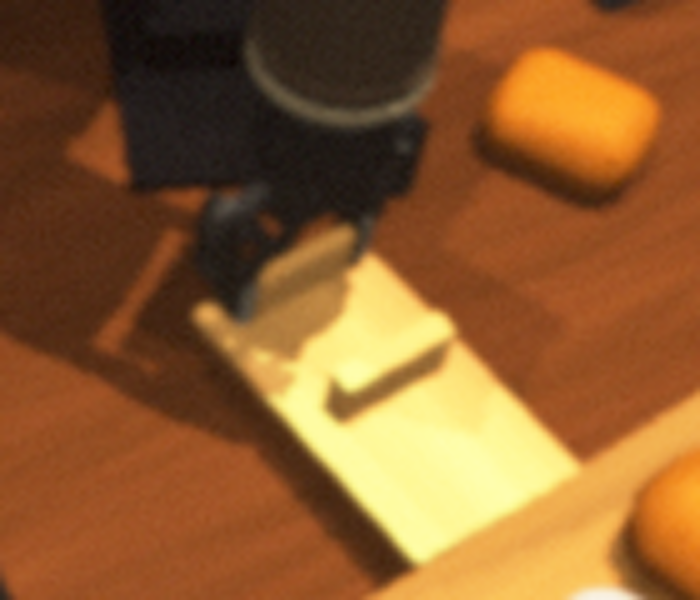

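```bash
python3 - <<'E'
from h import *
t=bot.snapshot("top"); crop("s",t,170,180,130,110,6,"pics/t6.png")
E
```

```text
(no output)
```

View pics/t6.png

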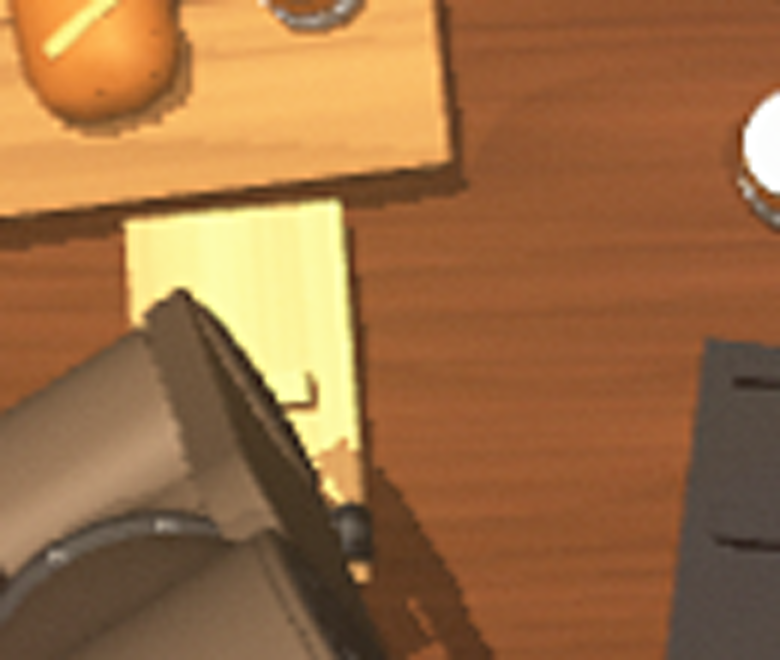

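Emit:
{"api": "servo_tool", "payload": {
  "plan": [
    [0, 0.01, 0, 0, 0.2],
    [0.01, 0, 0, 0, 0.2],
    [0.01, 0, 0, 0, 0.2],
    [0.01, 0, 0, 0, 0.2],
    [0, 0, 0, 0, 0.2]
  ]
}}

```text
time: 6.58
ee_pos: [0.4437, 0.2944, 0.0344]
tcp_rot: [[0.997, 0.002, -0.083], [0.083, 0.001, 0.997], [0.002, -1.0, 0.001]]
ft_force: [0.1, -0.7, -1.3]
finger_gap: 0.074
```

```bash
python3 - <<'E'
from h import *
go((.4,.29,.002),.084)
t=bot.snapshot("top"); crop("s",t,170,180,130,110,6,"pics/t7.png")
E
```

```text
t 6.58 p [0.4437 0.2944 0.0344] yaw 0.0835 | tool d [-0.044   0.0323 -0.0008] turn -0.0005 rows 1.3 F [ 0.1 -0.7 -1.3] gap 0.074
```

View pics/t7.png

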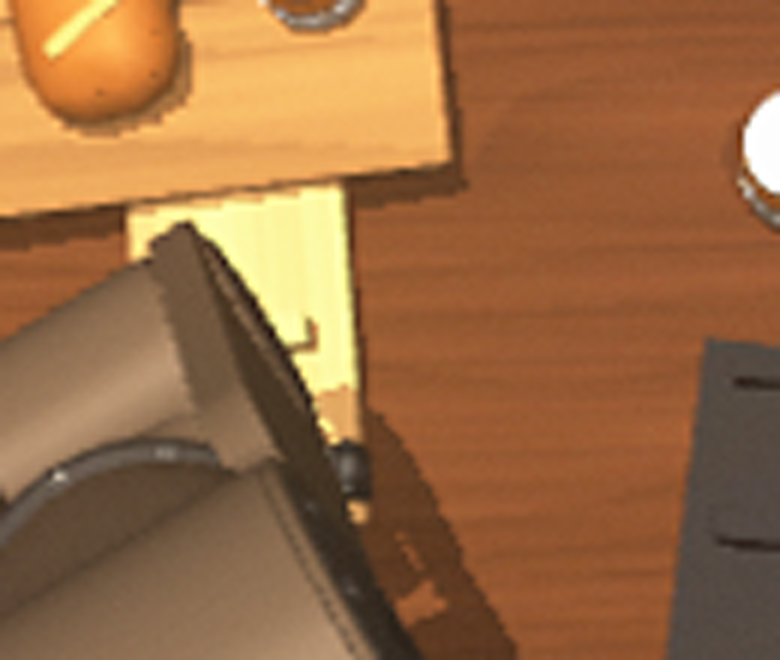

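Plain end is now beneath the riser edge (edge crosses it at about crop (240,195)). Raise the end bar so the shelf's underside tilts it.

Emit:
{"api": "servo_tool", "payload": {
  "plan": [
    [0, -0.01, 0, 0, 0.2],
    [0, -0.01, 0, 0, 0.2],
    [0, -0.008, 0, 0, 0.2],
    [0, -0.008, 0, 0, 0.2],
    [0, 0, 0, 0, 0.2]
  ]
}}

```text
time: 7.05
ee_pos: [0.4414, 0.2943, 0.0726]
tcp_rot: [[0.996, 0.002, -0.084], [0.084, 0.001, 0.996], [0.002, -1.0, 0.001]]
ft_force: [-0.3, 0.2, -1.4]
finger_gap: 0.0738
```

Emit:
{"api": "servo_tool", "payload": {
  "plan": [
    [0, -0.008, 0, 0, 0.2],
    [0, -0.008, 0, 0, 0.2],
    [0, -0.008, 0, 0, 0.2],
    [0, -0.008, 0, 0, 0.2],
    [0, 0, 0, 0, 0.2]
  ]
}}

```text
time: 7.47
ee_pos: [0.4414, 0.2942, 0.1041]
tcp_rot: [[0.996, 0.002, -0.084], [0.084, 0.001, 0.996], [0.002, -1.0, 0.001]]
ft_force: [0.5, 0.6, -1.7]
finger_gap: 0.0735
```

```bash
python3 - <<'E'
from h import *
go((.4,.29,.002),.084)
t=bot.snapshot("top"); crop("s",t,170,180,130,110,6,"pics/t8.png")
t=bot.snapshot("scene"); crop("s",t,340,110,140,120,5,"pics/s8.png")
E
```

```text
t 7.47 p [0.4414 0.2942 0.1041] yaw 0.0842 | tool d [-0.0418  0.1021 -0.0008] turn 0.0002 rows 2.6 F [ 0.5  0.6 -1.7] gap 0.0735
```

View pics/t8.png

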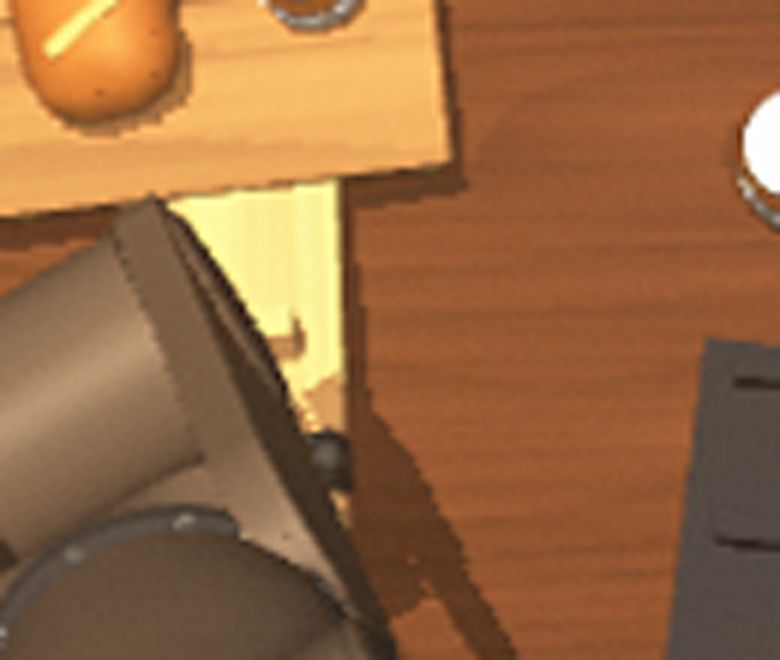

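View pics/s8.png

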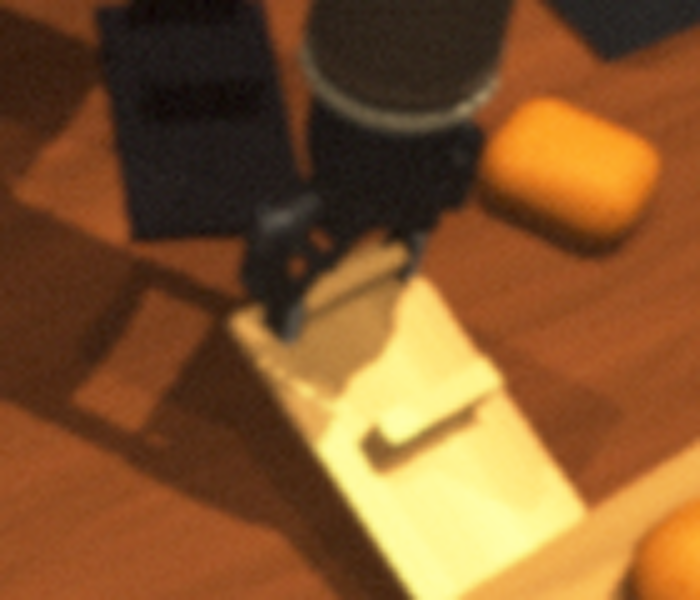

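Emit:
{"api": "servo_tool", "payload": {
  "plan": [
    [0, 0, 0, 0, 0.2],
    [0, 0, 0, 0, 0.2],
    [-0.012, 0, 0, 0, 0.2],
    [-0.02, 0, 0, 0, 0.2],
    [-0.012, 0, 0, 0, 0.2]
  ],
  "squeeze": 90
}}

```text
time: 7.98
ee_pos: [0.3945, 0.2892, 0.1019]
tcp_rot: [[0.996, -0.002, -0.084], [0.084, -0.001, 0.996], [-0.002, -1.0, -0.001]]
ft_force: [-0.8, -0.1, -1.6]
finger_gap: 0.0717
```

Emit:
{"api": "servo_tool", "payload": {
  "plan": [
    [0, -0.02, 0, 0, 0.2],
    [0, -0.03, 0, 0, 0.2],
    [0, -0.03, 0, 0, 0.2],
    [0, -0.02, 0, 0, 0.2],
    [0, 0, 0, 0, 0.2]
  ]
}}

```text
time: 8.4
ee_pos: [0.398, 0.2912, 0.2061]
tcp_rot: [[0.996, 0.005, -0.085], [0.085, 0.003, 0.996], [0.005, -1.0, 0.003]]
ft_force: [0.7, -0.2, -0.8]
finger_gap: 0.072
```

```bash
python3 - <<'E'
from h import *
go((.4,.29,.002),.084)
t=bot.snapshot("top"); crop("s",t,150,180,130,110,6,"pics/t9.png")
t=bot.snapshot("scene"); crop("s",t,330,90,140,120,5,"pics/s9.png")
E
```

```text
t 8.4 p [0.398  0.2912 0.2061] yaw 0.0846 | tool d [ 0.0009  0.2041 -0.0019] turn 0.0006 rows 4.9 F [ 0.7 -0.2 -0.8] gap 0.072
```

View pics/t9.png

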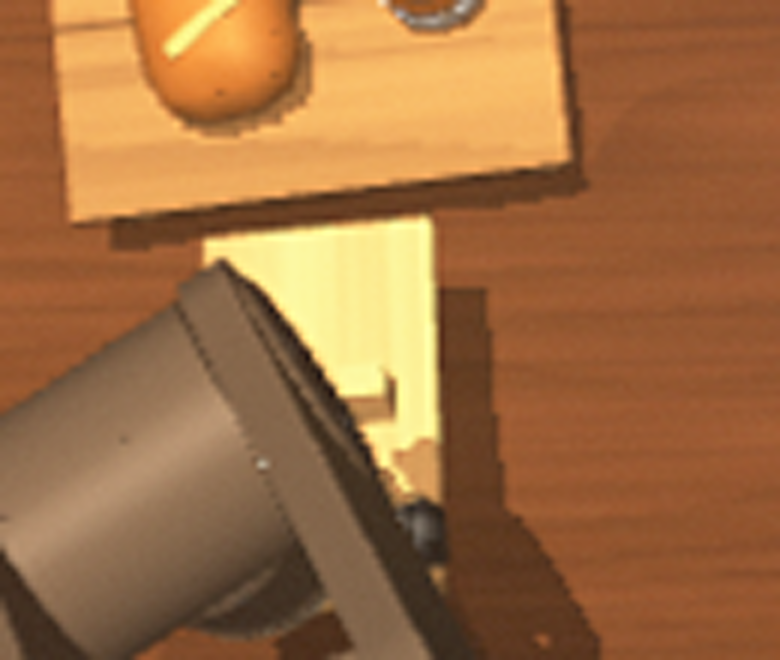

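View pics/s9.png

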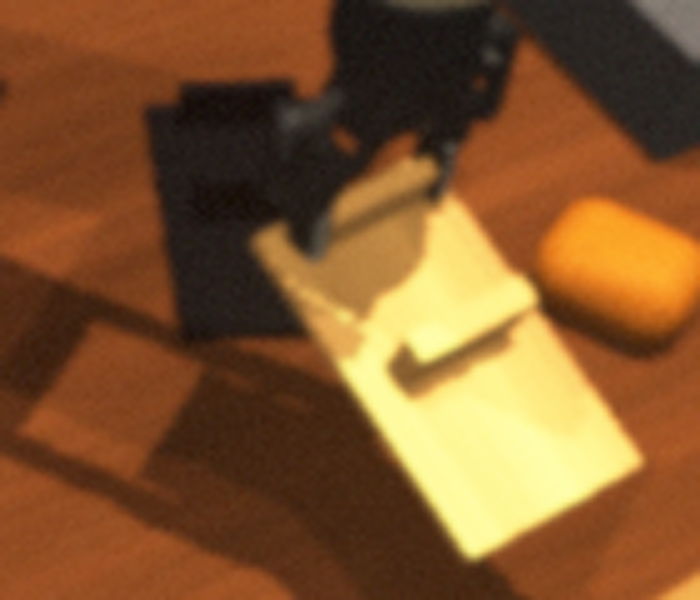

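```bash
cat >> h.py <<'E'
from scipy.optimize import least_squares
from scipy.spatial.transform import Rotation as Ro
def fitboard(obs,x0):
    """obs: (cam,crop pt,off,s,local)"""
    K={n:cam(n) for n in("top","scene")}
    def f(q):
        Rb=Ro.from_euler("ZYX",q[3:]).as_matrix(); r=[]
        for n,p,off,s,l in obs:
            k,R,t=K[n]; c=k@(R@(Rb@np.array(l)+q[:3])+t)
            r+=[c[0]/c[2]-(off[0]+(p[0]+.5)/s-.5),c[1]/c[2]-(off[1]+(p[1]+.5)/s-.5)]
        return np.array(r+[q[5]*20])
    r=least_squares(f,x0); return r.x,r.fun
PL,PR,FR,FL=(.1,.056,.008),(.1,-.056,.008),(-.1,-.056,.008),(-.1,.056,.008)
E
python3 - <<'E'
from h import *
np.set_printoptions(precision=4,suppress=True)
T=("top",);o=(150,180);so=(330,90)
obs=[("top",(204,240),o,6,PL),("top",(431,217),o,6,PR),("scene",(645,462),so,5,PL),("scene",(470,560),so,5,PR),("scene",(250,240),so,5,FR)]
q,r=fitboard(obs,[.48,.29,.17,.08,.2,0]); print(q,r)
Rb=Ro.from_euler("ZYX",q[3:]).as_matrix()
e=Rb@np.array([-.082,0,.023])+q[:3]; s=bot.get_state()
print("endbar",e,"minus tcp",s["tcp_rot"].T@(e-s["ee_pos"]))
E
```

```text
[0.4687 0.2957 0.1749 0.0837 0.2861 0.0178] [ 0.4462 -0.024   0.2708  0.2683 -0.4014 -0.1876  0.6164 -0.2018  0.4064
  0.2197  0.3558]
endbar [0.3968 0.2892 0.2201] minus tcp [ 0.0001 -0.0173 -0.001 ]
```

Emit:
{"api": "servo_tool", "payload": {
  "plan": [
    [0, -0.015, 0, 0, 0.2],
    [0, -0.025, 0, -0.06, 0.2],
    [0, -0.025, 0, -0.07, 0.2],
    [0, -0.02, 0, -0.06, 0.2],
    [0, -0.01, 0, 0, 0.2]
  ]
}}

```text
time: 8.92
ee_pos: [0.3969, 0.2902, 0.2982]
tcp_rot: [[0.962, 0.0, -0.274], [0.274, 0.0, 0.962], [0.0, -1.0, 0.0]]
ft_force: [0.7, 0.6, -1.0]
finger_gap: 0.0718
```

```bash
python3 - <<'E'
from h import *
x,y=outbox(-.1,0); print(x,y); go((x,y,.3),.2736)
E
```

```text
0.5192195579960751 -0.34651992760036276
t 8.92 p [0.3969 0.2902 0.2982] yaw 0.2774 | tool d [-0.0567 -0.0019 -0.6459] turn 0.0038 rows 15.5 F [ 0.7  0.6 -1. ] gap 0.0718
```

Emit:
{"api": "servo_tool", "payload": {
  "plan": [
    [0.004, 0, -0.012, 0, 0.2],
    [0.005, 0, -0.024, 0, 0.2],
    [0.005, 0, -0.03, 0, 0.2],
    [0.005, 0, -0.03, 0, 0.2],
    [0.005, 0, -0.03, 0, 0.2]
  ]
}}

```text
time: 9.33
ee_pos: [0.4536, 0.174, 0.2957]
tcp_rot: [[0.963, -0.002, -0.269], [0.269, -0.001, 0.963], [-0.003, -1.0, -0.0]]
ft_force: [1.0, 1.0, -1.1]
finger_gap: 0.072
```

Emit:
{"api": "servo_tool", "payload": {
  "plan": [
    [0.005, 0, -0.03, 0, 0.2],
    [0.004, 0, -0.03, 0, 0.2],
    [0, 0, -0.03, 0, 0.2],
    [0, 0, -0.03, 0, 0.2],
    [0, 0, -0.03, 0, 0.2]
  ]
}}

```text
time: 9.75
ee_pos: [0.5027, 0.0319, 0.2956]
tcp_rot: [[0.963, -0.003, -0.268], [0.268, -0.0, 0.963], [-0.003, -1.0, 0.001]]
ft_force: [2.0, 1.1, -1.1]
finger_gap: 0.0717
```

Emit:
{"api": "servo_tool", "payload": {
  "plan": [
    [-0.005, 0, -0.03, 0, 0.2],
    [-0.008, 0, -0.03, 0, 0.2],
    [-0.008, 0, -0.03, 0, 0.2],
    [-0.008, 0, -0.03, 0, 0.2],
    [-0.008, 0, -0.03, 0, 0.2]
  ]
}}

```text
time: 10.17
ee_pos: [0.5074, -0.1223, 0.2956]
tcp_rot: [[0.963, -0.003, -0.268], [0.268, 0.001, 0.963], [-0.002, -1.0, 0.001]]
ft_force: [0.9, 0.2, -1.8]
finger_gap: 0.072
```

Emit:
{"api": "servo_tool", "payload": {
  "plan": [
    [-0.008, 0, -0.03, 0, 0.2],
    [-0.008, 0, -0.03, 0, 0.2],
    [-0.008, 0, -0.03, 0, 0.2],
    [-0.008, 0, -0.03, 0, 0.2],
    [-0.006, 0, -0.02, 0, 0.2]
  ]
}}

```text
time: 10.58
ee_pos: [0.509, -0.2684, 0.2953]
tcp_rot: [[0.964, -0.002, -0.268], [0.268, 0.001, 0.964], [-0.002, -1.0, 0.001]]
ft_force: [1.0, -0.5, -0.4]
finger_gap: 0.0721
```

Emit:
{"api": "servo_tool", "payload": {
  "plan": [
    [0, 0, -0.015, 0, 0.2],
    [0, 0, -0.01, 0, 0.2],
    [0, 0, 0, 0, 0.2]
  ]
}}

```text
time: 10.83
ee_pos: [0.5169, -0.2912, 0.2963]
tcp_rot: [[0.963, -0.001, -0.269], [0.269, 0.0, 0.963], [-0.001, -1.0, 0.001]]
ft_force: [-0.7, 0.5, -2.7]
finger_gap: 0.072
```

```bash
python3 - <<'E'
from h import *
x,y=outbox(-.1,0); print(x,y); go((x,y,.17),.2736)
E
```

```text
0.5192195579960751 -0.34651992760036276
t 10.83 p [ 0.5169 -0.2912  0.2963] yaw 0.2722 | tool d [-0.0125  0.1262 -0.054 ] turn -0.0014 rows 3.3 F [-0.7  0.5 -2.7] gap 0.072
```

Emit:
{"api": "servo_tool", "payload": {
  "plan": [
    [-0.003, 0, -0.014, 0, 0.2],
    [-0.004, 0.015, -0.02, 0, 0.2],
    [-0.004, 0.025, -0.014, 0, 0.2],
    [-0.001, 0.025, -0.006, 0, 0.2],
    [0, 0.025, 0, 0, 0.2]
  ]
}}

```text
time: 11.25
ee_pos: [0.52, -0.3461, 0.2064]
tcp_rot: [[0.963, 0.001, -0.27], [0.27, -0.001, 0.963], [0.0, -1.0, -0.001]]
ft_force: [0.8, -0.3, -1.8]
finger_gap: 0.0718
```

Emit:
{"api": "servo_tool", "payload": {
  "plan": [
    [0, 0.02, 0, 0, 0.2],
    [0, 0.012, 0, 0, 0.2],
    [0, 0, 0, 0, 0.2],
    [0, 0, 0, 0, 0.2]
  ]
}}

```text
time: 11.58
ee_pos: [0.5198, -0.3449, 0.1756]
tcp_rot: [[0.962, -0.0, -0.271], [0.271, 0.0, 0.962], [-0.0, -1.0, 0.001]]
ft_force: [-0.4, 0.8, -1.2]
finger_gap: 0.072
```

```bash
python3 - <<'E'
from h import *
x,y=outbox(-.1,0); print(x,y); go((x,y,.14),.2736)
t=bot.snapshot("top"); crop("s",t,350,140,120,120,5,"pics/t10.png")
t=bot.snapshot("scene"); crop("s",t,150,220,160,140,5,"pics/s10.png")
E
```

```text
0.5192195579960751 -0.34651992760036276
t 11.58 p [ 0.5198 -0.3449  0.1756] yaw 0.2748 | tool d [-0.001   0.0356 -0.0014] turn 0.0012 rows 0.9 F [-0.4  0.8 -1.2] gap 0.072
```

View pics/t10.png

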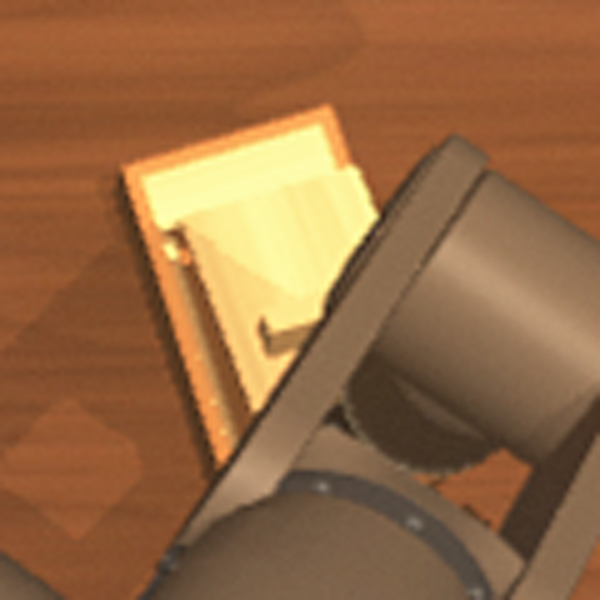

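View pics/s10.png

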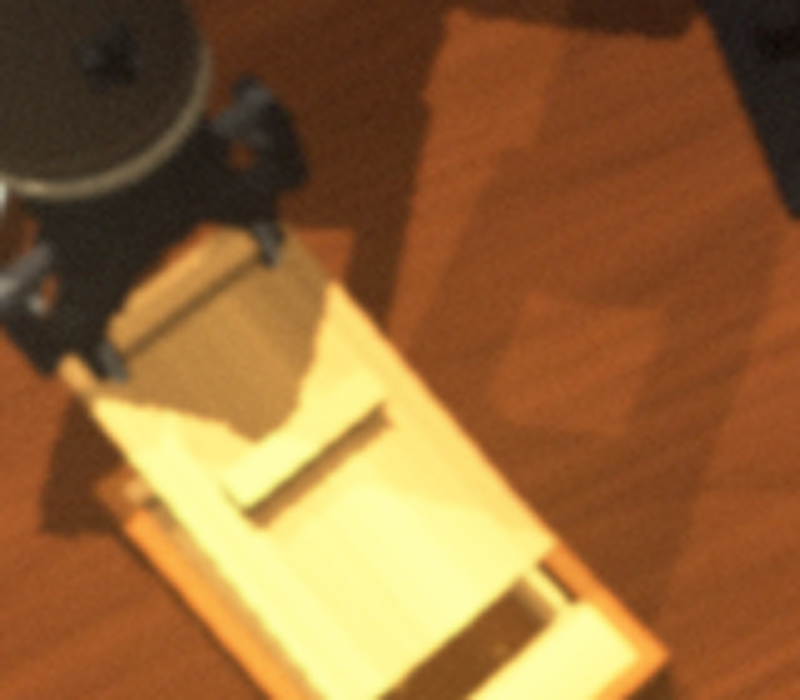

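```bash
python3 - <<'E'
from h import *
np.set_printoptions(precision=4,suppress=True)
o=(350,140);so=(150,220)
obs=[("top",(180,217),o,5,PL),("top",(358,168),o,5,PR),("scene",(553,540),so,5,PL),("scene",(377,697),so,5,PR),("scene",(62,362),so,5,FR)]
q,r=fitboard(obs,[.6,-.33,.14,.27,.28,0]); print(q,r)
Rb=Ro.from_euler("ZYX",q[3:]).as_matrix()
e=Rb@np.array([-.082,0,.023])+q[:3]; s=bot.get_state()
print("endbar",e,"minus tcp",s["tcp_rot"].T@(e-s["ee_pos"]))
for l in (PL,PR,(.1,0,0),(-.1,0,0)): w=Rb@np.array(l)+q[:3]; print(inbox(w),w[2])
E
```

```text
[ 0.5856 -0.3239  0.1384  0.2783  0.1811 -0.042 ] [-1.3185  0.7438 -1.7853 -0.6552  1.9103 -1.5665 -3.6903  2.1469 -0.0043
  0.0057 -0.8402]
endbar [ 0.5118 -0.344   0.1757] minus tcp [-0.0079  0.0011  0.0039]
[0.0692 0.0606] 0.12590048106787996
[ 0.0705 -0.0513] 0.13052756916707606
[0.0684 0.0043] 0.120351764181469
[-0.1283  0.0034] 0.156369282180759
```

```bash
cat >> h.py <<'E'
def overlay(n,f,x,y,w,h,s,q,im=None):
    if im is None: im=bot.snapshot(n)
    im=cv2.resize(im[y:y+h,x:x+w][:,:,::-1],None,fx=s,fy=s,interpolation=cv2.INTER_CUBIC)
    Rb=Ro.from_euler("ZYX",q[3:]).as_matrix()
    def dr(P,col):
        pts=np.array([((proj(n,Rb@np.array(p)+q[:3])+.5-[x,y])*s) for p in P]).round().astype(int)
        cv2.polylines(im,[pts.reshape(-1,1,2)],True,col,1)
    dr([PL,PR,FR,FL],(255,0,0))
    for c,hw,z in((0,.008,.042),(-.082,.005,.038)): dr([(c-hw,-.037,z),(c+hw,-.037,z),(c+hw,.037,z),(c-hw,.037,z)],(0,0,255))
    cv2.imwrite(f,im)
def qmodel(th,off=(0,-.0175,0)):
    s=bot.get_state();R=np.array(s["tcp_rot"]);e=s["ee_pos"]+R@np.array(off)
    yaw=np.arctan2(R[1,0],R[0,0]);Rb=Ro.from_euler("ZYX",[yaw,th,0]).as_matrix()
    return np.r_[e-Rb@np.array([-.082,0,.023]),yaw,th,0]
E
python3 - <<'E'
from h import *
q=qmodel(.286)
overlay("scene","pics/s11.png",150,220,160,150,4.8,q)
overlay("top","pics/t11.png",350,140,120,110,5,q)
E
```

```text
(no output)
```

View pics/s11.png

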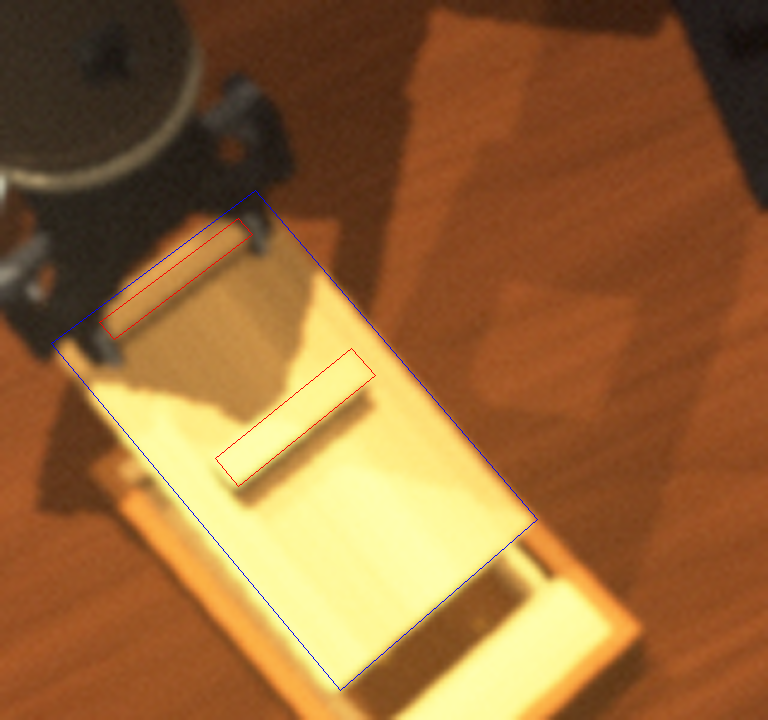

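View pics/t11.png

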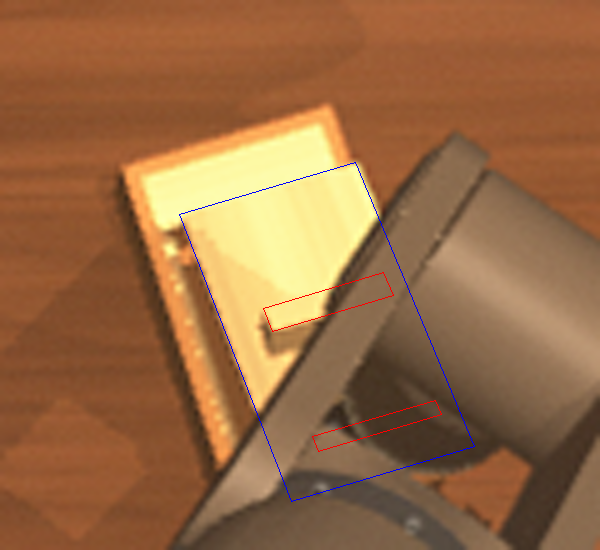

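Emit:
{"api": "servo_tool", "payload": {
  "plan": [
    [-0.001, 0.015, -0.0014, 0, 0.2],
    [0, 0.02, 0, 0, 0.2],
    [0, 0.015, 0, 0, 0.2],
    [0, 0.008, 0, 0, 0.2],
    [0, 0, 0, 0, 0.2]
  ]
}}

```text
time: 12.2
ee_pos: [0.5185, -0.3467, 0.1166]
tcp_rot: [[0.963, -0.001, -0.271], [0.271, 0.001, 0.963], [-0.001, -1.0, 0.001]]
ft_force: [-1.1, -0.1, -1.2]
finger_gap: 0.0719
```

```bash
python3 - <<'E'
from h import *
x,y=outbox(-.1,0); go((x,y,.091),.2736)
q=qmodel(.286)
overlay("scene","pics/s12.png",150,230,160,150,4.8,q)
overlay("top","pics/t12.png",350,140,120,110,5,q)
E
```

```text
t 12.2 p [ 0.5185 -0.3467  0.1166] yaw 0.2743 | tool d [ 0.0008  0.0256 -0.0001] turn 0.0007 rows 0.6 F [-1.1 -0.1 -1.2] gap 0.0719
```

View pics/s12.png

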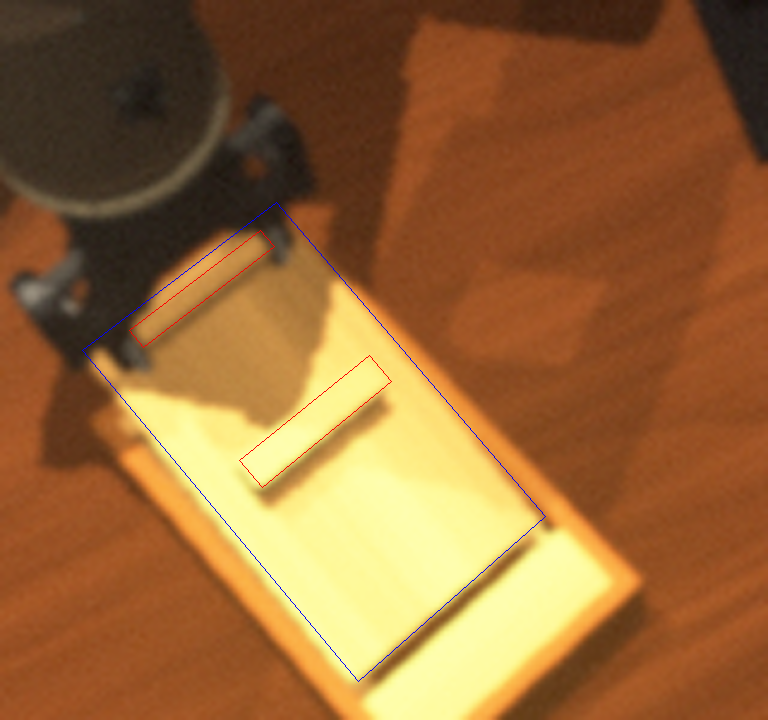

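View pics/t12.png

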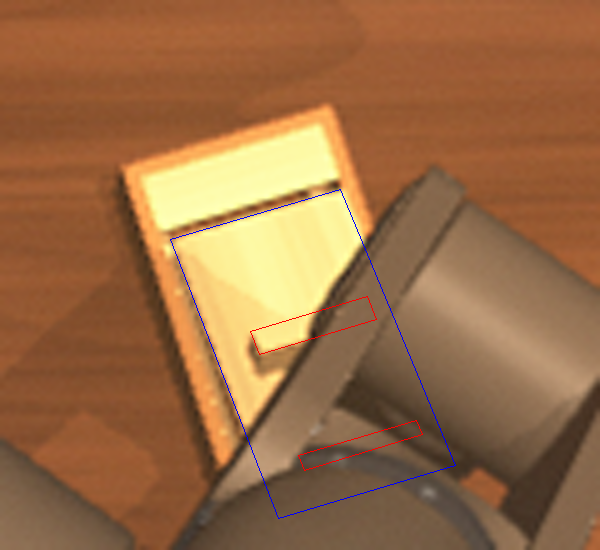

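Emit:
{"api": "servo_tool", "payload": {
  "plan": [
    [0.0005, 0.006, 0, 0, 0.2],
    [0, 0.007, 0, 0, 0.2],
    [0, 0.006, 0, 0, 0.2],
    [0, 0.004, 0, 0, 0.2],
    [0, 0, 0, 0, 0.2]
  ]
}}

```text
time: 12.72
ee_pos: [0.519, -0.3466, 0.0934]
tcp_rot: [[0.963, -0.001, -0.271], [0.271, 0.001, 0.963], [-0.001, -1.0, 0.001]]
ft_force: [-0.6, 0.9, -1.1]
finger_gap: 0.0718
```

```bash
python3 - <<'E'
from h import *
x,y=outbox(-.068,0); go((x,y,.091),.2736)
q=qmodel(.286)
overlay("scene","pics/s13.png",150,240,160,150,4.8,q)
overlay("top","pics/t13.png",350,140,120,110,5,q)
E
```

```text
t 12.72 p [ 0.519  -0.3466  0.0934] yaw 0.2742 | tool d [0.0322 0.0024 0.    ] turn 0.0006 rows 0.8 F [-0.6  0.9 -1.1] gap 0.0718
```

View pics/s13.png

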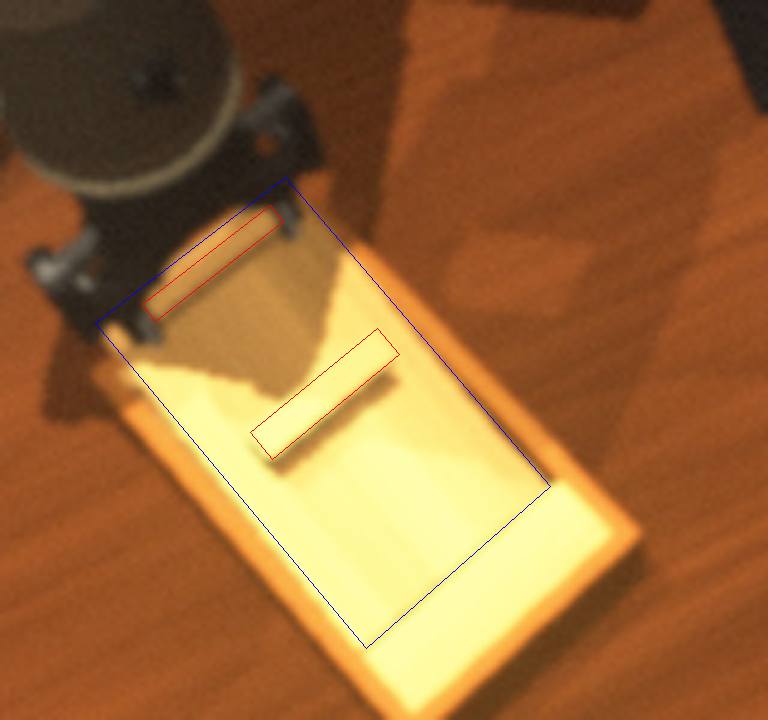

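View pics/t13.png

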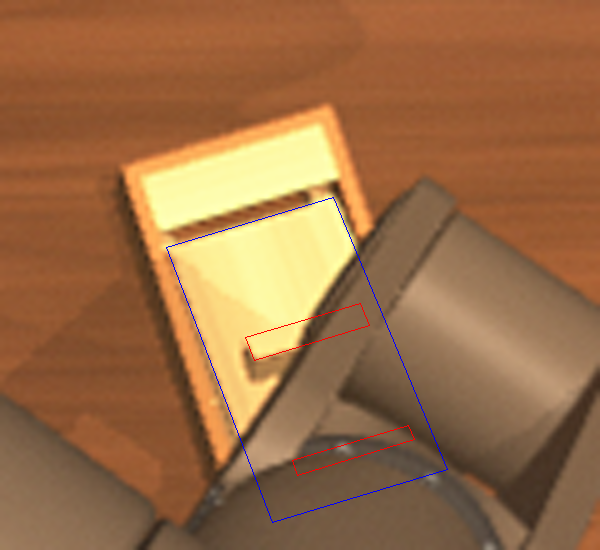

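Emit:
{"api": "servo_tool", "payload": {
  "plan": [
    [0, 0.002, 0, 0, 0.2],
    [0.008, 0.001, 0, 0, 0.2],
    [0.008, 0, 0, 0, 0.2],
    [0.008, 0, 0, 0, 0.2],
    [0.008, 0, 0, 0, 0.2]
  ]
}}

```text
time: 13.23
ee_pos: [0.5515, -0.338, 0.0916]
tcp_rot: [[0.963, 0.0, -0.271], [0.271, -0.0, 0.963], [0.0, -1.0, -0.0]]
ft_force: [0.0, -0.1, -0.9]
finger_gap: 0.0722
```

Emit:
{"api": "servo_tool", "payload": {
  "plan": [
    [0, 0, 0, 0, 0.2],
    [0, 0, 0, 0, 0.2]
  ]
}}

```text
time: 13.4
ee_pos: [0.5509, -0.3379, 0.0914]
tcp_rot: [[0.962, 0.0, -0.272], [0.272, -0.0, 0.962], [0.0, -1.0, -0.0]]
ft_force: [-0.3, -1.1, -0.8]
finger_gap: 0.0721
```

```bash
python3 - <<'E'
from h import *
x,y=outbox(-.068,0); go((x,y,.091),.2736)
q=qmodel(.286)
overlay("scene","pics/s14.png",150,240,160,150,4.8,q)
overlay("top","pics/t14.png",350,140,120,110,5,q)
E
```

```text
t 13.4 p [ 0.5509 -0.3379  0.0914] yaw 0.2752 | tool d [-0.0008  0.0004  0.0003] turn 0.0016 rows 0.0 F [-0.3 -1.1 -0.8] gap 0.0721
```

View pics/s14.png

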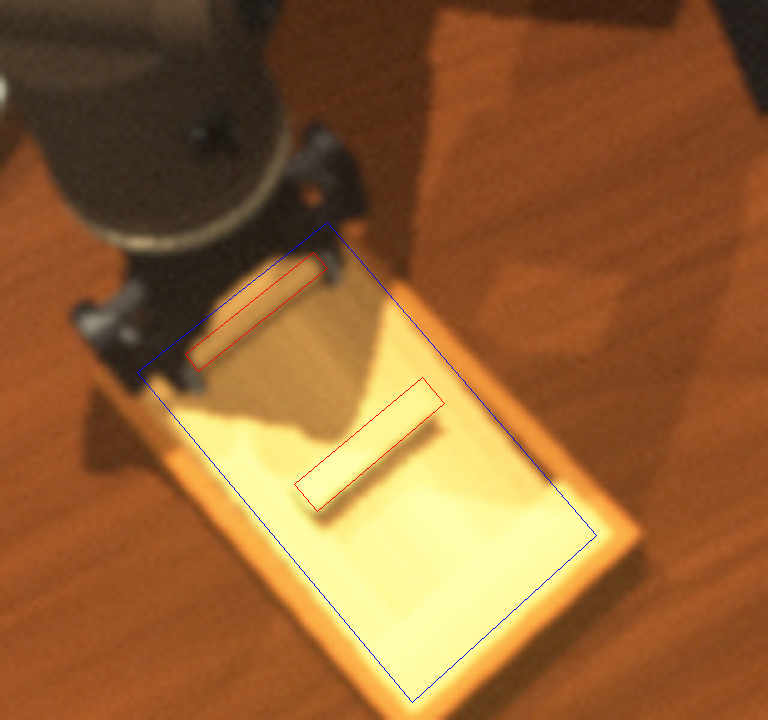

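View pics/t14.png

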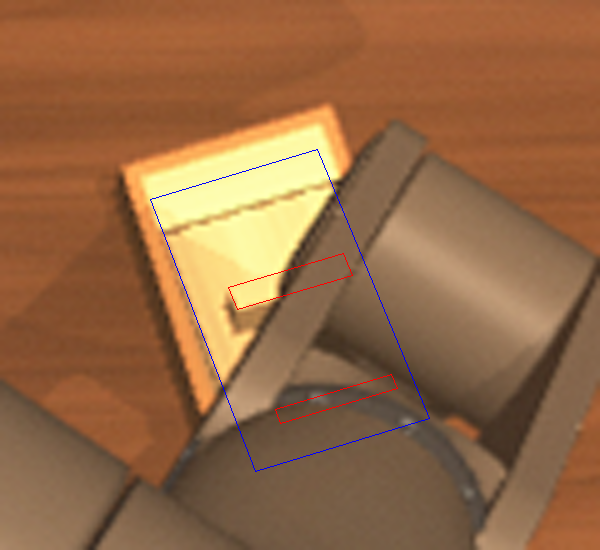

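Emit:
{"api": "servo_tool", "payload": {
  "plan": [
    [0, 0, 0, 0, 0.2],
    [0, 0, 0, 0, 0.2],
    [-0.001, 0.005, 0, 0, 0.2],
    [-0.001, 0.006, 0, 0, 0.2],
    [-0.001, 0.006, 0, 0, 0.2]
  ],
  "squeeze": 20
}}

```text
time: 13.92
ee_pos: [0.5473, -0.3394, 0.0742]
tcp_rot: [[0.963, 0.001, -0.27], [0.27, -0.0, 0.963], [0.0, -1.0, -0.001]]
ft_force: [-3.2, -1.7, 6.1]
finger_gap: 0.0719
```

Emit:
{"api": "servo_tool", "payload": {
  "plan": [
    [-0.001, 0.006, 0, 0, 0.2],
    [-0.001, 0.006, 0, 0, 0.2],
    [-0.001, 0.006, 0, 0, 0.2],
    [0, 0, 0, 0, 0.2]
  ]
}}

```text
time: 14.25
ee_pos: [0.544, -0.3397, 0.0551]
tcp_rot: [[0.963, -0.001, -0.27], [0.27, 0.001, 0.963], [-0.001, -1.0, 0.001]]
ft_force: [-0.6, -1.4, 3.1]
finger_gap: 0.0716
```

```bash
python3 - <<'E'
from h import *
x,y=outbox(-.076,0); go((x,y,.037),.2736)
q=qmodel(.12)
overlay("scene","pics/s15.png",150,240,160,150,4.8,q)
E
```

```text
t 14.25 p [ 0.544  -0.3397  0.0551] yaw 0.2738 | tool d [-0.0017  0.0181  0.0001] turn 0.0002 rows 0.4 F [-0.6 -1.4  3.1] gap 0.0716
```

View pics/s15.png

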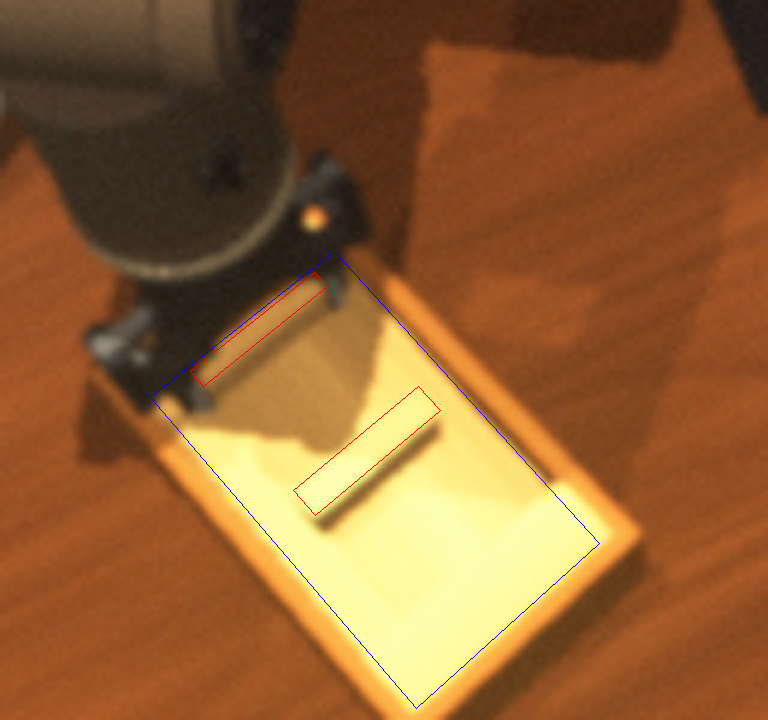

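Emit:
{"api": "servo_tool", "payload": {
  "plan": [
    [-0.001, 0.006, 0, 0, 0.2],
    [0, 0.006, 0, 0, 0.2],
    [-0.001, 0.004, 0, 0, 0.2],
    [0, 0.002, 0, 0, 0.2],
    [0, 0, 0, 0, 0.2]
  ]
}}

```text
time: 14.72
ee_pos: [0.5425, -0.3404, 0.038]
tcp_rot: [[0.963, -0.0, -0.271], [0.271, 0.0, 0.963], [-0.0, -1.0, 0.0]]
ft_force: [-2.1, -1.3, 3.8]
finger_gap: 0.0719
```

```bash
python3 - <<'E'
from h import *
x,y=outbox(-.076,0); go((x,y,.037),.2736)
q=qmodel(.0)
overlay("scene","pics/s16.png",150,240,160,150,4.8,q)
E
```

```text
t 14.72 p [ 0.5425 -0.3404  0.038 ] yaw 0.274 | tool d [-0.0001  0.001   0.0004] turn 0.0004 rows 0.0 F [-2.1 -1.3  3.8] gap 0.0719
```

View pics/s16.png

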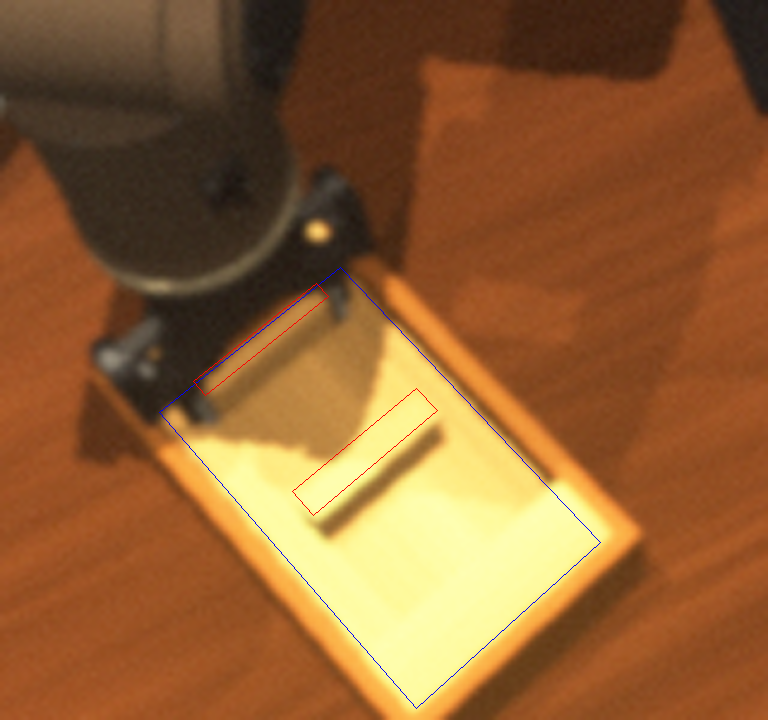

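Emit:
{"api": "servo_tool", "payload": {
  "plan": [
    [0, 0.001, 0, 0, 0.2],
    [0, 0, 0, 0, -0.84],
    [0, 0, 0, 0, -0.84],
    [0, 0, 0, 0, -0.84],
    [0, 0, 0, 0, -0.84]
  ]
}}

```text
time: 15.18
ee_pos: [0.5425, -0.3403, 0.0375]
tcp_rot: [[0.963, -0.0, -0.271], [0.271, 0.0, 0.963], [-0.0, -1.0, 0.0]]
ft_force: [-0.3, -0.4, -0.0]
finger_gap: 0.0786
```

Emit:
{"api": "servo_tool", "payload": {
  "plan": [
    [0, -0.01, 0, 0, -0.84],
    [0, -0.015, 0, 0, -0.84],
    [0, -0.025, 0, 0, -0.84],
    [0, -0.03, 0, 0, -0.84],
    [0, -0.02, 0, 0, -0.84]
  ]
}}

```text
time: 15.6
ee_pos: [0.5431, -0.3407, 0.1405]
tcp_rot: [[0.963, 0.001, -0.271], [0.271, -0.001, 0.963], [0.001, -1.0, -0.001]]
ft_force: [0.9, -0.5, 0.1]
finger_gap: 0.0788
```

```bash
python3 - <<'E'
from h import *
x,y=outbox(.04,0); go((x,y,.15),.2736)
t=bot.snapshot("scene"); crop("s",t,150,240,160,150,4.8,"pics/s17.png")
E
```

```text
t 15.6 p [ 0.5431 -0.3407  0.1405] yaw 0.2743 | tool d [ 0.1155 -0.0094  0.0008] turn 0.0007 rows 2.8 F [ 0.9 -0.5  0.1] gap 0.0788
```

View pics/s17.png

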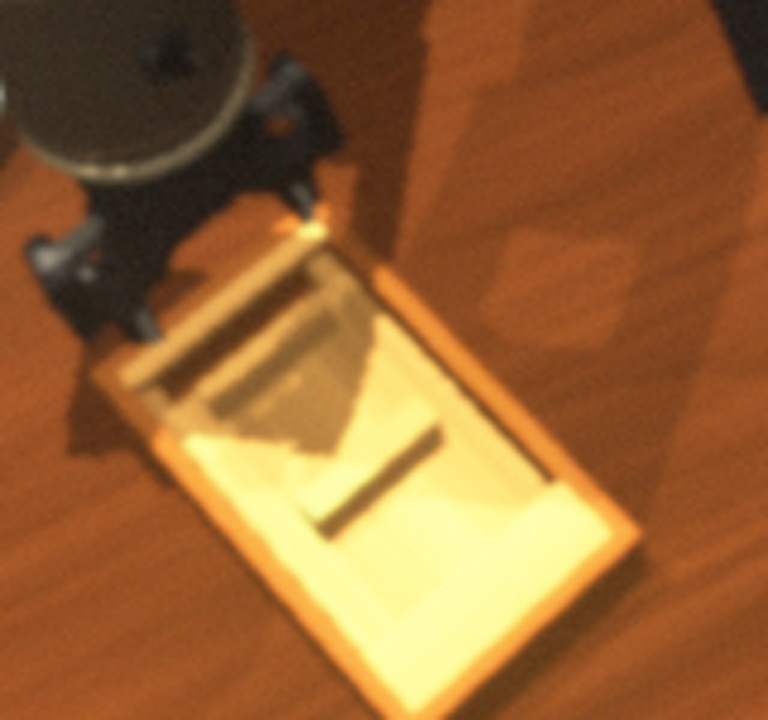

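Emit:
{"api": "servo_tool", "payload": {
  "plan": [
    [0.02, 0, 0, 0, 0],
    [0.03, 0, 0, 0, 1],
    [0.03, 0, 0, 0, 1],
    [0.02, 0, 0, 0, 1],
    [0.012, 0, 0, 0, 1]
  ]
}}

```text
time: 16.07
ee_pos: [0.6526, -0.3092, 0.1381]
tcp_rot: [[0.962, 0.001, -0.272], [0.272, -0.0, 0.962], [0.001, -1.0, -0.001]]
ft_force: [-0.2, -0.3, -0.7]
finger_gap: 0.018
```

Emit:
{"api": "servo_tool", "payload": {
  "plan": [
    [0, 0, 0, 0, 1],
    [0, 0, 0, 0, 1],
    [0, 0, 0, 0, 1],
    [0, 0, 0, 0, 1]
  ]
}}

```text
time: 16.4
ee_pos: [0.6492, -0.3105, 0.1375]
tcp_rot: [[0.963, -0.001, -0.27], [0.27, 0.0, 0.963], [-0.001, -1.0, 0.0]]
ft_force: [-1.4, -0.9, -0.4]
finger_gap: -0.0003
```

```bash
python3 - <<'E'
from h import *
x,y=outbox(.036,0); go((x,y,.050),.2736)
t=bot.snapshot("scene"); crop("s",t,150,240,160,150,4.8,"pics/s18.png")
E
```

```text
t 16.4 p [ 0.6492 -0.3105  0.1375] yaw 0.2735 | tool d [0.0012 0.0875 0.0004] turn -0.0001 rows 2.1 F [-1.4 -0.9 -0.4] gap -0.0003
```

View pics/s18.png

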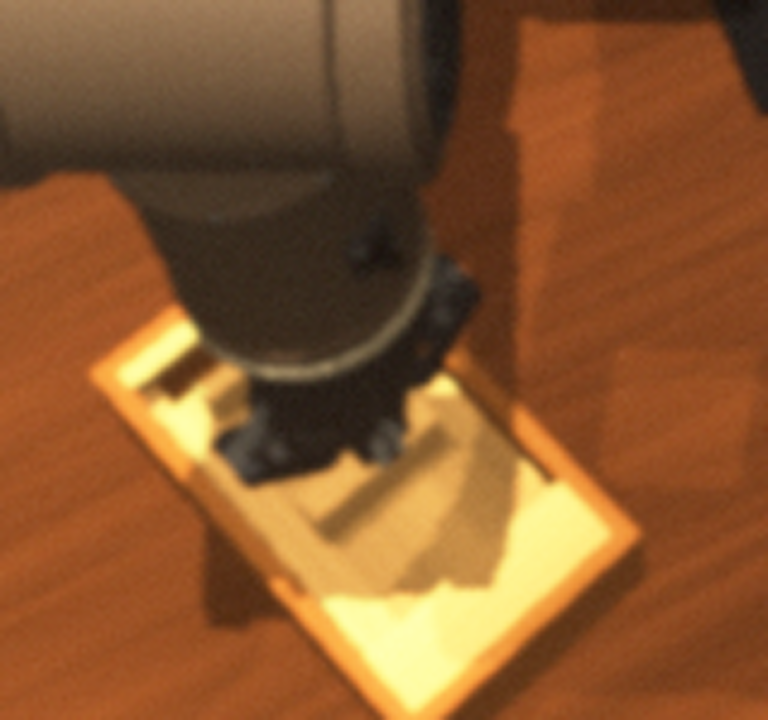

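Emit:
{"api": "servo_tool", "payload": {
  "plan": [
    [0.003, 0.02, 0, 0, 1],
    [0, 0.025, 0, 0, 1],
    [0, 0.02, 0, 0, 1],
    [0, 0.015, 0, 0, 1],
    [0, 0.007, 0, 0, 1]
  ]
}}

```text
time: 16.87
ee_pos: [0.6518, -0.3091, 0.0484]
tcp_rot: [[0.963, -0.002, -0.27], [0.27, 0.001, 0.963], [-0.002, -1.0, 0.002]]
ft_force: [0.6, 0.6, 0.9]
finger_gap: -0.0004
```

Emit:
{"api": "servo_tool", "payload": {
  "plan": [
    [-0.008, 0, 0, 0, 1],
    [-0.004, 0, 0, 0, 1],
    [-0.004, 0, 0, 0, 1],
    [-0.004, 0, 0, 0, 1]
  ]
}}

```text
time: 17.2
ee_pos: [0.6341, -0.3153, 0.0518]
tcp_rot: [[0.963, 0.002, -0.27], [0.27, -0.001, 0.963], [0.001, -1.0, -0.001]]
ft_force: [0.7, -0.8, 0.0]
finger_gap: -0.0001
```

```bash
python3 - <<'E'
from h import *
x,y=outbox(.006,0); go((x,y,.050),.2736)
E
```

```text
t 17.2 p [ 0.6341 -0.3153  0.0518] yaw 0.2739 | tool d [-0.0131  0.0018  0.001 ] turn 0.0003 rows 0.3 F [ 0.7 -0.8  0. ] gap -0.0001
```

Emit:
{"api": "servo_tool", "payload": {
  "plan": [
    [-0.003, 0.001, 0.0005, 0, 1],
    [-0.003, 0, 0, 0, 1],
    [-0.002, 0, 0, 0, 1],
    [0, 0, 0, 0, 1]
  ]
}}

```text
time: 17.53
ee_pos: [0.6259, -0.3166, 0.0498]
tcp_rot: [[0.963, 0.0, -0.271], [0.271, -0.0, 0.963], [0.0, -1.0, -0.0]]
ft_force: [-0.0, 0.1, 0.0]
finger_gap: -0.0
```

```bash
python3 - <<'E'
from h import *
x,y=outbox(.006,0); go((x,y,.050),.2736)
t=bot.snapshot("scene"); crop("s",t,150,240,160,150,4.8,"pics/s19.png")
E
```

```text
t 17.53 p [ 0.6259 -0.3166  0.0498] yaw 0.2741 | tool d [-0.0048 -0.0002 -0.    ] turn 0.0005 rows 0.1 F [-0.   0.1  0. ] gap -0.0
```

View pics/s19.png

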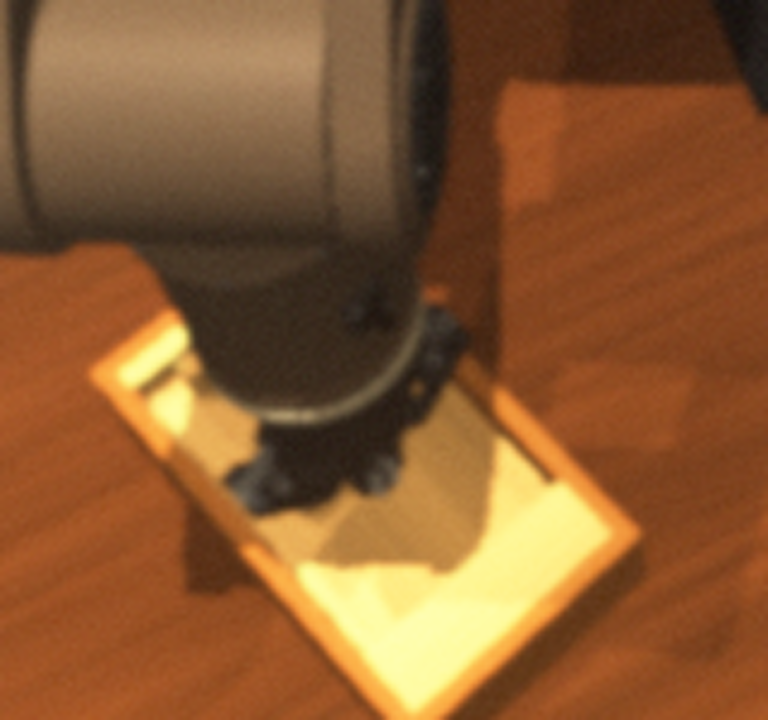

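Emit:
{"api": "servo_tool", "payload": {
  "plan": [
    [-0.003, 0, 0, 0, 1],
    [-0.002, 0, 0, 0, 1],
    [0, 0, 0, 0, 1]
  ]
}}

```text
time: 17.83
ee_pos: [0.6217, -0.3177, 0.0497]
tcp_rot: [[0.963, 0.001, -0.271], [0.271, -0.0, 0.963], [0.001, -1.0, -0.0]]
ft_force: [3.9, 1.2, 0.7]
finger_gap: 0.0
```

Emit:
{"api": "servo_tool", "payload": {
  "plan": [
    [-0.0015, 0, 0, 0, 1],
    [0, 0, 0, 0, 1],
    [0, 0, 0, 0, 1]
  ]
}}

```text
time: 18.08
ee_pos: [0.6216, -0.3178, 0.05]
tcp_rot: [[0.963, 0.003, -0.271], [0.271, -0.0, 0.963], [0.003, -1.0, -0.001]]
ft_force: [10.1, 6.6, 1.3]
finger_gap: 0.0001
```

```bash
python3 - <<'E'
from h import *
x,y=outbox(.006,0); go((x,y,.050),.2736)
E
```

```text
t 18.08 p [ 0.6216 -0.3178  0.05  ] yaw 0.2741 | tool d [-0.0003  0.      0.    ] turn 0.0005 rows 0.0 F [10.1  6.6  1.3] gap 0.0001
```

Emit:
{"api": "servo_tool", "payload": {
  "plan": [
    [0.006, 0, 0, 0, 1],
    [0.006, 0, 0, 0, 1],
    [0, -0.02, 0, 0, 1],
    [0, -0.03, 0, 0, 1],
    [0, -0.04, 0, 0, 1]
  ]
}}

```text
time: 18.5
ee_pos: [0.6299, -0.3139, 0.1376]
tcp_rot: [[0.963, -0.005, -0.271], [0.271, 0.003, 0.963], [-0.004, -1.0, 0.004]]
ft_force: [0.5, -0.1, -0.5]
finger_gap: -0.0
```

Emit:
{"api": "servo_tool", "payload": {
  "plan": [
    [0, -0.04, 0, 0, 1],
    [-0.02, -0.04, 0.02, 0, 1],
    [-0.03, -0.03, 0.03, 0, 1],
    [-0.03, 0, 0.04, 0, 1],
    [-0.03, 0, 0.04, 0, 1]
  ]
}}

```text
time: 18.92
ee_pos: [0.5142, -0.2357, 0.239]
tcp_rot: [[0.963, 0.002, -0.27], [0.27, -0.002, 0.963], [0.002, -1.0, -0.002]]
ft_force: [-0.2, 0.4, -0.8]
finger_gap: -0.0001
```

Emit:
{"api": "servo_tool", "payload": {
  "plan": [
    [-0.02, 0, 0.04, 0, 1],
    [0, 0, 0.04, 0, 1],
    [0, 0, 0.04, 0, 1],
    [0, 0, 0.03, 0, 1],
    [0, 0, 0, 0, 1]
  ]
}}

```text
time: 19.33
ee_pos: [0.4545, -0.095, 0.2376]
tcp_rot: [[0.962, -0.002, -0.273], [0.273, 0.001, 0.962], [-0.001, -1.0, 0.002]]
ft_force: [1.4, -0.5, 0.5]
finger_gap: 0.0004
```

```bash
python3 - <<'E'
from h import *
go((.5,0,.3),.27)
# ideal home overlay
x,y=outbox(-.013,0); q=np.array([x,y,.03,.2736,0,0])
t=bot.snapshot("scene"); crop("s",t,155,265,140,130,5.5,"pics/s20.png"); overlay("scene","pics/s20o.png",155,265,140,130,5.5,q,t)
t=bot.snapshot("top"); crop("s",t,365,150,90,105,5.5,"pics/t20.png"); overlay("top","pics/t20o.png",365,150,90,105,5.5,q,t)
cv2.imwrite("pics/top20.png",t[:,:,::-1])
E
```

```text
t 19.33 p [ 0.4545 -0.095   0.2376] yaw 0.2762 | tool d [ 0.0696 -0.0624  0.0791] turn 0.0062 rows 2.9 F [ 1.4 -0.5  0.5] gap 0.0004
```

View pics/s20o.png

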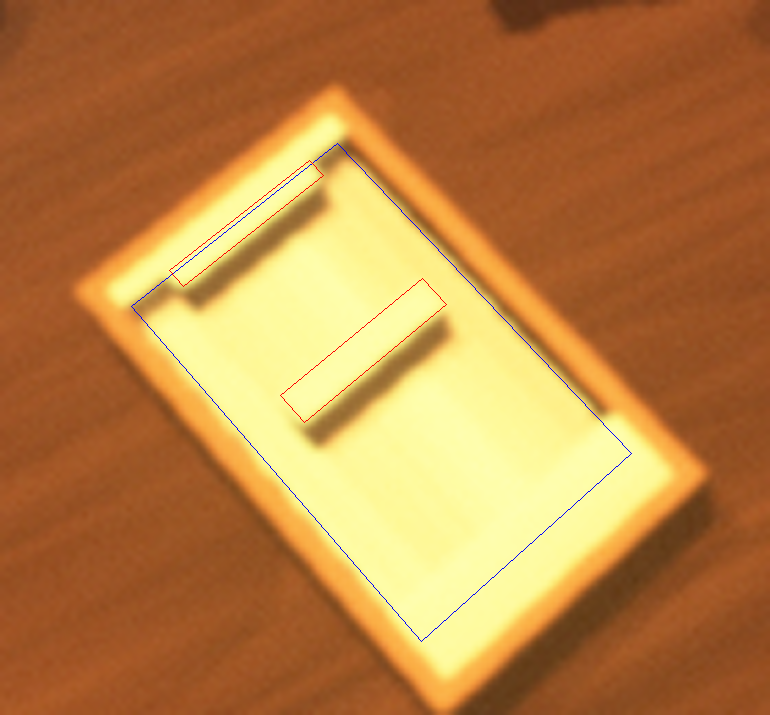

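View pics/t20o.png

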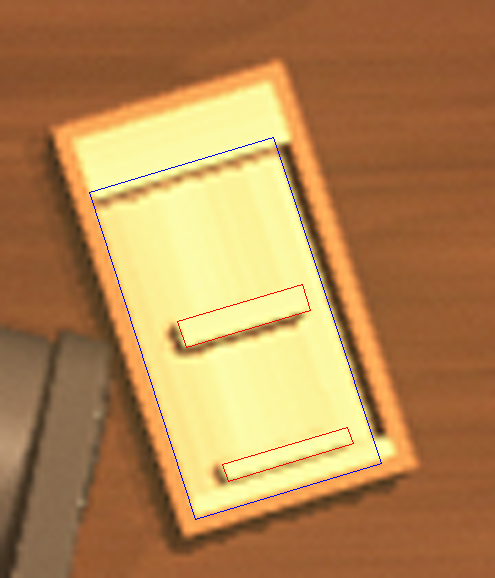

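View pics/top20.png

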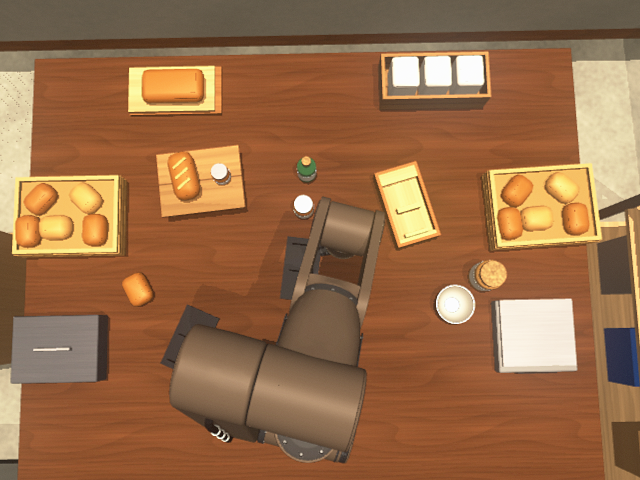

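Emit:
{"api": "servo_tool", "payload": {
  "plan": [
    [0, 0, 0, 0, 1],
    [0, 0, 0, 0, 1],
    [0, 0, 0, 0, 1]
  ]
}}

```text
time: 19.68
ee_pos: [0.4571, -0.1, 0.2374]
tcp_rot: [[0.963, -0.0, -0.27], [0.27, -0.0, 0.963], [-0.0, -1.0, -0.0]]
ft_force: [-0.0, -0.8, 0.1]
finger_gap: 0.0001
```

```bash
python3 -c "
from workcell import bot
s=bot.get_state();print(s['time'],s['qvel'].round(3));print(bot.job_done())"
```

```text
19.6833 [-0.001 -0.002  0.004  0.     0.002  0.002]
the job is handed in; nothing more can be done
None
```

I finished the job and handed it in at 19.7 s of the 61 s allowed. By my last camera checks the board is home in the crumb box; the hand-in gave no verdict.

- **Drawing out:** I pulled the board out by its end bar, put it flat on the counter and let go with the fingers lifted clear. The middle bar was then about 115 mm in front of the riser's edge.
- **Tilting:** On lifting, the light grip held the board level. I raised the end bar with the plain end under the riser's edge, so the shelf tipped it to about 16°, then gripped it firmly and carried it over.
- **Fitting:** The plain end went in under the wide rail. I lowered the end bar until the board lay flat, let go, and pushed the middle bar towards the narrow rail with closed fingers. It stopped at about 12 N, which puts the middle bar about 12.7 mm to -x of `box_mid` (13 mm is nominal).

**Last checks:**
- The pictures from both cameras match the predicted home pose. The top view suggests 1–2 mm of sideways offset, within the 3 mm play.
- The other goods look unmoved in the final top view.
- The arm was clear and at rest.
- **Disagreement on the way:** one fit of the board's pose before insertion was off by about 3 pixels because I misread a corner. An overlay of the expected pose then agreed with both cameras, so I went on from that.

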